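# Put the stationery away in the sprung-catch desk drawer

## Task

Put the loose stationery away in the latched drawer of the grey desk caddy: twist the black catch knob clockwise all the way to its stop and let it spring back, so that the drawer pops out, then pull the drawer fully open by its handle. Lay every marker and the compass in the blue-lined compartment and the eraser, the steel sharpener and the orange case of leads in the cork-lined one (not all of them are there every time), then push the drawer shut until the catch holds it closed. Leave the rubber-band dispenser and the other things on the desk where they stand.

Things in the scene. Friction and masses are not known exactly. Their poses are not given: they have to be found in the camera images.
- latch_knob (a joint): the sprung catch knob, rad: 0 at rest, grows as it is turned clockwise seen from above, hard stop at 0.8. A return spring resists with 0.06 N m at rest, rising to 0.18 N m at the stop, and turns it back to 0 as soon as it is let go. From about 0.25 to 0.3 its latch arm clears the drawer's strike and a spring ejector pushes the drawer out by about 35 to 40 mm
- knob_grip (a point): grip point of the catch knob: centre of an upright bar 44 mm long (its own x axis, along which its white pointer line runs), 13 mm thick (own y) and 26 mm high, black plastic, on a black 46 mm disc on top of the caddy, right of its middle seen from the robot. The point lies on the vertical turning axis, 22 mm above the caddy's top (bar from 8 to 34 mm above it); the axes turn with the knob
- drawer (a joint): how far the drawer is out, m: about 0 when latched shut (its front flush with the case), hard stop at 0.135 fully open; it can be pushed 7 mm past flush (to -0.007), and the catch snaps in front of its strike just as it comes flush (between 0.002 and -0.001), so push a few mm past flush and let go. While latched it cannot be pulled open. Friction about 0.5 N plus viscous drag 7 N s/m; over the last 30 mm shut the ejector pushes back with up to 4 N and the catch adds a few N
- drawer_handle (a point): middle of the drawer's handle: a round steel bar 10 mm thick and 110 mm long along its own y axis, 58 mm above the desk, its centre line 42 mm in front of the drawer's front (37 mm free gap behind it), standing on two end posts. Own x axis points into the caddy (the drawer opens along -x), z up. The grey case is 300 mm wide, 210 mm deep and 80 mm high, with a low tray 34 mm high on the rear 60 mm of its top; it is fixed to the desk, turned somewhat towards the robot
- pen_tray (a point): centre of the floor of the blue-lined compartment (left one seen from the robot), 12 mm above the desk, moving with the drawer; axes as for the handle. Inside 158 mm along x, 165 mm along y; drawer walls 34 mm above the drawer floor at back and sides, divider 26 mm, drawer front 60 mm. With the drawer fully open the part from 79 mm in front (-x) of this point to 48 mm behind it is clear of the case, which roofs the rest
- bits_tray (a point): centre of the floor of the cork-lined compartment (right one seen from the robot), 12 mm above the desk, moving with the drawer; axes, walls and clear part as for pen_tray. Inside 158 mm along x, 103 mm along y
- yellow_marker_mid (a point): flat yellow highlighter with black cap, 100 x 19 x 14 mm, lies flat on the desk with its length along its own x axis; z up; this point is its centre, 7 mm up. May be absent. Belongs in the blue-lined compartment
- green_marker_mid (a point): flat green highlighter with black cap, 100 x 19 x 14 mm, lies flat on the desk with its length along its own x axis; z up; this point is its centre, 7 mm up. May be absent. Belongs in the blue-lined compartment
- compass_mid (a point): blue drawing compass, folded, 106 long, 16 wide and 12 mm thick, lies flat on the desk with its length along its own x axis; z up; this point is its centre, 6 mm up, on the legs close to the blue head. May be absent. Belongs in the blue-lined compartment
- eraser_mid (a point): white eraser in a red and blue sleeve, 40 x 20 x 13 mm, lies flat on the desk with its length along its own x axis; z up; this point is its centre, 6.5 mm up. May be absent. Belongs in the cork-lined compartment
- sharpener_mid (a point): small steel pencil sharpener block, 26 x 16 x 12 mm, lies flat on the desk with its length along its own x axis; z up; this point is its centre, 6 mm up. May be absent. Belongs in the cork-lined compartment
- lead_case_mid (a point): small flat orange case of spare compass leads with a black cap, 28 x 18 x 12 mm, lies flat on the desk with its length along its own x axis; z up; this point is its centre, 6 mm up. May be absent. Belongs in the cork-lined compartment
- band_mid (a point): centre of the round rubber-band push dispenser, grey tub with a red and white lid, 66 mm across and 46 mm high, loose, standing among the stationery; leave it where it stands
- pencil_cup: grey and white woven-look pencil cup with pencils, 80 mm across, cup 100 mm high, pencils up to 170 mm, loose, at the back of the desk, in front of low fixed things (books, tape dispenser) along the desk's far edge; origin under its middle; leave alone
- stapler: red and black stapler, 130 x 34 x 40 mm, loose, behind the stationery; origin under its middle; leave alone
- note_block: yellow sticky-note block, 76 x 76 x 22 mm, loose, on the left; origin under its middle; leave alone
- mug: blue mug, 80 mm across and 92 mm high, loose, on the left; origin under its middle; leave alone
Things that resemble listed ones, but are neither listed nor needed, are in the scene too. Leave any purple or red look-alike of the part that bears green_marker_mid alone.

How it is judged:
By the outcome, as a careful person would: the job done as asked, in the order asked, and still so for the second after the job is handed in, with the robot touching nothing.
Of yellow_marker, green_marker, compass, eraser, sharpener, lead_case only 4 to 6 are there at a start; the rules pass over those that are not, and their reading is None.
At some moment in a run one of yellow_marker, green_marker, compass, eraser, sharpener, lead_case may be knocked a few centimetres aside while the robot is not near it.
Once in a run the grip may slacken for a moment while it holds something.
It also fails if it takes over 210 s, if anything falls off the work surface, if the arm or the gripper's body presses on something with over 40 N, if the wrist force passes 120 N, or if a joint passes its speed limit or range.

## Robot

A 6-joint arm with a two-finger parallel gripper is mounted at the origin on the work surface. World frame = base frame: x ahead of the robot, y to its left, z up, the work surface at z = 0. Lengths are in m, angles in rad, forces in N, time in s.
With the tool pointing down it reaches from about 0.425 to 0.95 m from the base axis. Payload 3.5 kg.
Tool frame: the origin (TCP) lies midway between the tips of the shut fingers; the grasp point (between the pads) lies 19 mm behind it; z points along the fingers, y is the direction in which the jaws open and shut (so a half turn about z gives the same grasp; the last joint's range is limited). The gripper opens to 85 mm and grips with 20 to 120 N. Pads are 22 mm wide; open, the fingers measure 114 mm over their backs; the gripper's body (76 mm by 85 mm) begins 54 mm behind the grasp point. The pads swing forward as they close: fully open they stand 13 mm farther back than shut.
Start: joints at [1.05, 0.286, 1.577, -0, 1.279, -0.15], TCP at [0.245, 0.629, 0.231] pointing down, gripper open.
Joint ranges: [-2.77, 2.77], [-0.9, 2.22], [0.21, 2.48], [-1.53, 4.67], [0.24, 2.81], [-2.84, 2.84]. Speed limits (rad/s): [2.79, 2.79, 3.14, 3.14, 3.14, 3.14].

## Interface

Orientations are given as a unit quaternion [x, y, z, w].
In Python, from plant import * gives the robot as it stands.
- The arm moves only by the shell command python3 -m jog 'ROWS' [FORCE]. ROWS is a JSON object of lists of equal length, an entry for each row: "travel": the shift along the world's x, y, z in mm, a list of three; "dr": the turn, a rotation vector about the world's x, y, z in degrees, a list of three; "jaw": the closure in counts, from 0 (fully open) to 255 (shut). In form: {"travel": [[x, y, z], ...], "dr": [[wx, wy, wz], ...], "jaw": [jaw, ...]}. A call has 1 to 5 rows; each row shifts and turns the commanded pose from where the row before left it; what a row does not reach is not made up. A row lasts 1/12 s, in which the tool goes at most 41.7 mm and 7.16 degrees, less where a joint would pass 70% of its speed; a pose out of reach is approached as far as the arm can. A call is refused whole if a number of a shift passes 41.7 or a number of a turn 7.16, either way. A call with a gripper value outside its range is refused whole. The fingers move at their own pace and stop on an object; FORCE is the grip in N (left out, the last holds). Time passes only in rows, so rows that do not move let the fingers close. It gives the time, the measured TCP pose, the force and the opening at its end, in the units of the state.
- get_state(): the state, without advancing time (a new reading comes with each control period).
- read_camera(name): name is "scene" or "top" or "wrist"; returns the picture (400x640x3 uint8, red, green, blue); there is no depth.
- camera_info(name): a dict with "K" (3x3 intrinsics, pixels), "k1" (the pictures are not rectified: a ray, as slopes to the right and down, at radius r is drawn at 1 + k1 r^2 times it, then the intrinsics apply), "R" (3x3) and "t" (3): a world point X has camera coordinates R X + t; the wrist camera has in their place "mount" (4x4, takes a point from camera to tool coordinates, whose origin is the TCP and whose axes are the flange's). Camera axes: x right, y down, z forward; pixel columns grow to the right and rows downward; lengths in m; the calibration is good to about 2 mm. A picture is of the moment at which its call begins: read the wrist's pose just before it. camera_info takes no time and is no camera call.
- sign_off(): hands the job in, once; it reports no verdict.
The state is a dict: "time": time; "qpos": joint angles; "dq": joint speeds; "joint_efforts": joint torques, N m; "eef_pos": TCP position; "tcp_rot": TCP orientation; "contact_force": force on the tool from outside, world axes, zero at the start; "wrist_torque": the same for the moment, N m; "opening": opening from 0.0 (shut) to 1.0 (fully open).
Only numpy, scipy, OpenCV 4.12 (cv2) and the standard library are available. Lean on these libraries where they do the work, as an engineer would, in place of code of your own. Each camera call takes 0.05 s, during which the arm holds its last target. There are 200 camera calls.

## Working session

There is one attempt and no reset: what is moved stays moved. The work goes in short steps, Python scripts to look and compute and a shell command to move; the robot and the scene stay as the last step left them, time stands still between calls to the robot, and variables do not carry over. Pictures are saved under pics/ and viewed, about 12 in all and at most 16, crops included, and the job is handed in when it is done.

```bash
ls; mkdir -p pics; cat > h.py <<'E'
from plant import *
import numpy as np, cv2
from scipy.spatial.transform import Rotation as Rn
def snap(name,fn=None):
    s=get_state(); im=read_camera(name)
    if fn: cv2.imwrite('pics/'+fn,im[:,:,::-1])
    return s,im
def cam(name,s=None):
    c=camera_info(name); K=np.array(c['K'])
    if 'mount' in c:
        M=np.array(c['mount']); Rt=Rn.from_quat(s['tcp_rot']).as_matrix()
        Rw=Rt@M[:3,:3]; o=Rt@M[:3,3]+np.array(s['eef_pos'])
    else:
        R=np.array(c['R']); Rw=R.T; o=-R.T@np.array(c['t'])
    return K,c['k1'],Rw,o
def pix2w(name,uv,z,s=None):
    K,k1,Rw,o=cam(name,s)
    uv=np.atleast_2d(np.array(uv,float))
    d=np.c_[(uv[:,0]-K[0,2])/K[0,0],(uv[:,1]-K[1,2])/K[1,1]]
    u=d.copy()
    for _ in range(20): u=d/(1+k1*(u**2).sum(1,keepdims=True))
    r=np.c_[u,np.ones(len(u))]@Rw.T
    return o+r*((z-o[2])/r[:,2:3])
def w2pix(name,X,s=None):
    K,k1,Rw,o=cam(name,s)
    c=(np.atleast_2d(X)-o)@Rw; u=c[:,:2]/c[:,2:3]
    u=u*(1+k1*(u**2).sum(1,keepdims=True))
    return u@K[:2,:2].T+K[:2,2]
E
python3 - <<'E'
from h import *
for n in ('scene','top','wrist'):
    s,im=snap(n,f'{n}0.png'); K,k,R,o=cam(n,s); print(n,K[0,0],K[0,2],K[1,2],k,o.round(3),R.round(2).tolist())
print(s)
E
```

```text
pics
scene 369.24867346004606 323.493631372443 202.7725103224326 -0.013301633607394508 [ 1.016 -0.758  0.902] [[0.87, 0.31, -0.39], [0.5, -0.57, 0.65], [-0.02, -0.76, -0.65]]
top 518.9994063630305 327.1862133107462 192.13397708978124 -0.02275817072355792 [0.339 0.047 1.814] [[-0.03, -0.99, 0.12], [-1.0, 0.03, -0.0], [0.0, -0.12, -0.99]]
wrist 330.1370323647465 312.41751884033494 198.34196704209023 -0.01105436758759599 [0.18  0.654 0.372] [[0.36, 0.9, 0.25], [0.93, -0.35, -0.1], [-0.0, 0.27, -0.96]]
{'time': 0.1, 'qpos': array([ 1.05004153e+00,  2.87140313e-01,  1.57802864e+00,  2.45676145e-05,
        1.27860419e+00, -1.49967980e-01]), 'dq': array([ 0.00020981, -0.00140676, -0.00281351, -0.00020789,  0.00030571,
       -0.00108015]), 'joint_efforts': array([ 5.86669976e-04, -4.07293832e+01, -2.93701154e+01, -2.38307384e-04,
        3.41174389e-03, -1.19668559e-05]), 'eef_pos': array([0.24423387, 0.62862919, 0.2300444 ]), 'tcp_rot': array([ 1.84336597e-01,  9.82862569e-01, -1.02563729e-03, -3.69914654e-04]), 'contact_force': array([ 0.82514805, -0.31175458,  0.05935355]), 'wrist_torque': array([ 0.04356416, -0.03924295, -0.00862237]), 'opening': 0.9993998427985639}
```

View pics/top0.png

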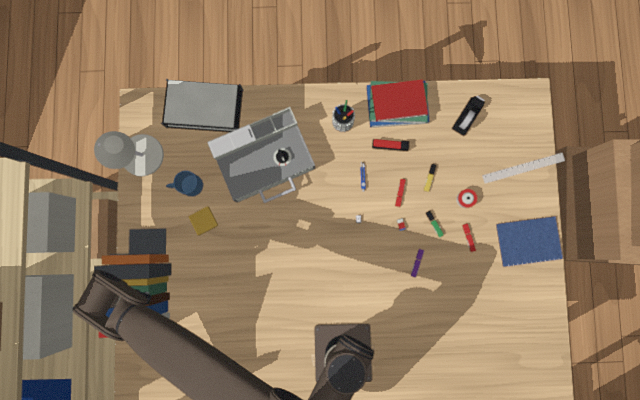

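View pics/scene0.png

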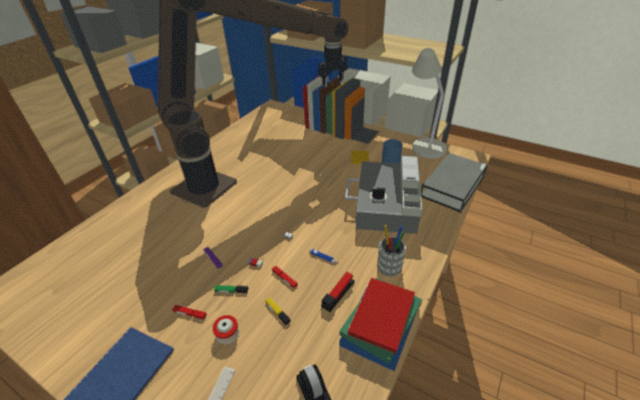

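```bash
python3 - <<'E'
import cv2
im=cv2.imread('pics/top0.png')[90:290,190:500]
cv2.imwrite('pics/top0c.png',cv2.resize(im,(795,513),interpolation=cv2.INTER_CUBIC)) if 0 else cv2.imwrite('pics/top0c.png',cv2.resize(im,None,fx=2.58,fy=2.58,interpolation=cv2.INTER_CUBIC))
E
```

```text
(no output)
```

View pics/top0c.png

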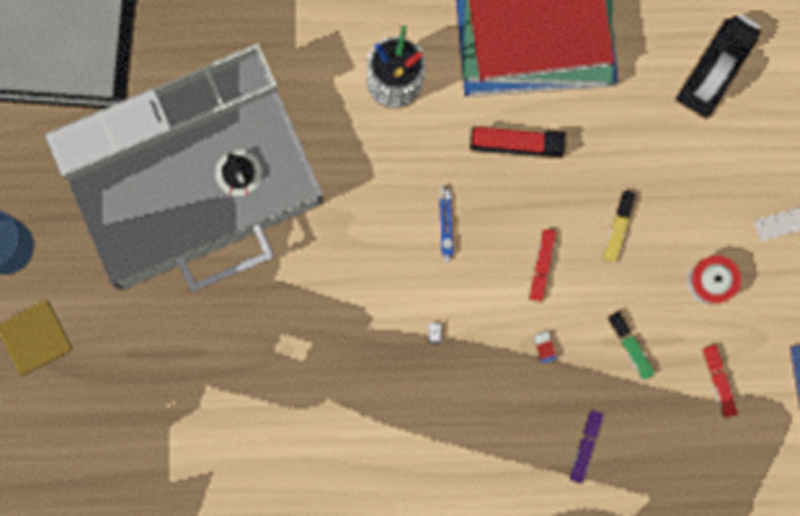

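```bash
cat > m1.py <<'E'
from h import *
c=lambda p:(np.array(p,float)/2.58+[190,90])
P=lambda p,z:pix2w('top',c(p),z)[0].round(4)
a,b=P((120,287),.08),P((322,200),.08); print('front',a,b,np.linalg.norm(a-b),np.degrees(np.arctan2(*(b-a)[1::-1])))
print('knob',P((240,172),.114)); 
h1,h2=P((193,288),.058),P((268,258),.058); print('handle',h1,h2,(h1+h2)/2,np.degrees(np.arctan2(*(h2-h1)[1::-1])))
im=read_camera('top'); hsv=cv2.cvtColor(im,cv2.COLOR_RGB2HSV)
M=lambda lo,hi:cv2.inRange(hsv,lo,hi)
for n,m,z in (('yellow',M((23,140,90),(32,255,255)),.014),('green',M((50,90,40),(85,255,255)),.014),('blue',M((105,110,60),(120,255,255)),.012),('purple',M((125,80,30),(150,255,255)),.014)):
    N,l,st,ce=cv2.connectedComponentsWithStats(m)
    for i in range(1,N):
        if st[i,4]>15 and 320<ce[i,0]<480 and 130<ce[i,1]<290:
            r=cv2.minAreaRect(np.argwhere(l==i)[:,::-1].astype(np.float32)); print(n,st[i,4],ce[i].round(1),P((ce[i]-[190,90])*2.58,z),np.round(r[1],1),round(r[2]))
for n,e1,e2,z in (('yellow',(629,190),(610,262),.014),('green',(615,313),(646,377),.014),('compass',(446,187),(447,258),.012),('eraser',(541,333),(547,360),.013),('sharp',(436,321),(435,342),.012),('band',(717,279),(717,279),.046),('redm',(548,230),(538,300),.014)):
    A,B=P(e1,z),P(e2,z); print(n,A,B,(A+B)/2,np.linalg.norm(A-B).round(3),np.degrees(np.arctan2(*(B-A)[1::-1])).round(1))
E
python3 m1.py
```

```text
front [0.5173 0.3439 0.08  ] [0.625  0.0783 0.08  ] 0.28660539073785757 -67.92759396608783
knob [0.6587 0.1825 0.114 ]
handle [0.5157 0.2514 0.058 ] [0.553  0.1518 0.058 ] [0.53435 0.2016  0.058  ] -69.46917576679814
yellow 31 [429.4 178.6] [ 0.5863 -0.3214  0.014 ] [ 3.5 12. ] 18
green 77 [437. 228.] [ 0.4128 -0.3392  0.014 ] [17.1  4.8] 62
blue 34 [362.4 175.2] [ 0.6047 -0.0868  0.012 ] [14.  3.] 90
purple 45 [419.4 254. ] [ 0.3248 -0.2742  0.014 ] [4.7 9.2] 18
purple 74 [415.3 268. ] [ 0.2772 -0.2578  0.014 ] [ 4.6 16.5] 17
yellow [ 0.639  -0.3395  0.014 ] [ 0.5409 -0.3087  0.014 ] [ 0.58995 -0.3241   0.014  ] 0.103 162.6
green [ 0.4714 -0.3121  0.014 ] [ 0.3843 -0.3497  0.014 ] [ 0.42785 -0.3309   0.014  ] 0.095 -156.7
compass [ 0.6498 -0.09    0.012 ] [ 0.5523 -0.0881  0.012 ] [ 0.60105 -0.08905  0.012  ] 0.098 178.9
eraser [ 0.4472 -0.2112  0.013 ] [ 0.4106 -0.2177  0.013 ] [ 0.4289  -0.21445  0.013  ] 0.037 -169.9
sharp [ 0.4671 -0.0703  0.012 ] [ 0.4388 -0.068   0.012 ] [ 0.45295 -0.06915  0.012  ] 0.028 175.4
band [ 0.5108 -0.4439  0.046 ] [ 0.5108 -0.4439  0.046 ] [ 0.5108 -0.4439  0.046 ] 0.0 0.0
redm [ 0.5868 -0.2264  0.014 ] [ 0.4918 -0.2088  0.014 ] [ 0.5393 -0.2176  0.014 ] 0.097 169.5
```

```bash
python3 -m jog '{"travel":[[32,-34,0],[32,-34,0],[32,-34,0],[32,-34,0],[32,-34,0]],"dr":[[0,0,0],[0,0,0],[0,0,0],[0,0,0],[0,0,0]],"jaw":[0,0,0,0,0]}'; python3 -m jog '{"travel":[[32,-34,0],[32,-34,0],[32,-34,0],[32,-34,0],[32,-34,0]],"dr":[[0,0,0],[0,0,0],[0,0,0],[0,0,0],[0,0,0]],"jaw":[0,0,0,0,0]}';python3 -m jog '{"travel":[[32,-34,0],[25,-34,0],[0,0,0],[0,0,0]],"dr":[[0,0,0],[0,0,0],[0,0,0],[0,0,0]],"jaw":[0,0,0,0]}'
python3 - <<'E'
from h import *
s,im=snap('wrist','w1.png'); print(s['qpos'].round(3),s['eef_pos'].round(4)); print(w2pix('wrist',[[.655,.1825,.114],[.534,.2016,.058]],s))
E
```

```text
time: 0.62
eef_pos: [0.3881, 0.4759, 0.2311]
tcp_rot: [0.184, 0.983, -0.0, -0.0]
contact_force: [0.4, 0.2, 0.1]
opening: 1.003
time: 1.03
eef_pos: [0.5311, 0.324, 0.2313]
tcp_rot: [0.184, 0.983, 0.0, -0.0]
contact_force: [0.4, 0.2, -0.3]
opening: 1.001
time: 1.37
eef_pos: [0.5844, 0.2597, 0.2308]
tcp_rot: [0.186, 0.982, -0.0, -0.0]
contact_force: [-1.0, -0.4, -0.5]
opening: 0.999
[ 0.26   0.21   1.669  0.     1.263 -0.936] [0.5844 0.2597 0.2308]
[[260.63847488 296.26880589]
 [236.38232109 153.20580154]]
```

View pics/w1.png

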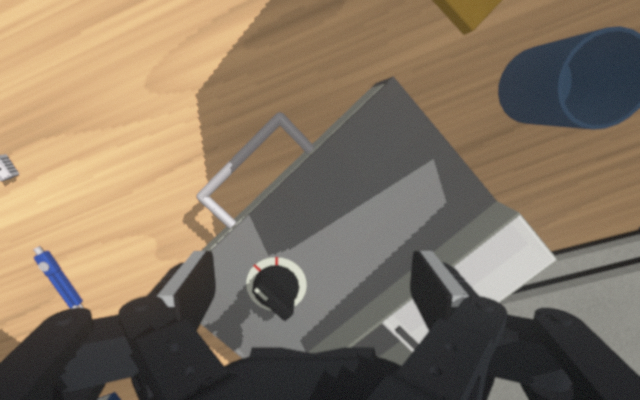

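```bash
python3 - <<'E'
import cv2
im=cv2.imread('pics/w1.png')[70:350,170:450]
cv2.imwrite('pics/w1c.png',cv2.resize(im[160:280,50:170],None,fx=5,fy=5,interpolation=cv2.INTER_CUBIC))
E
```

```text
(no output)
```

View pics/w1c.png

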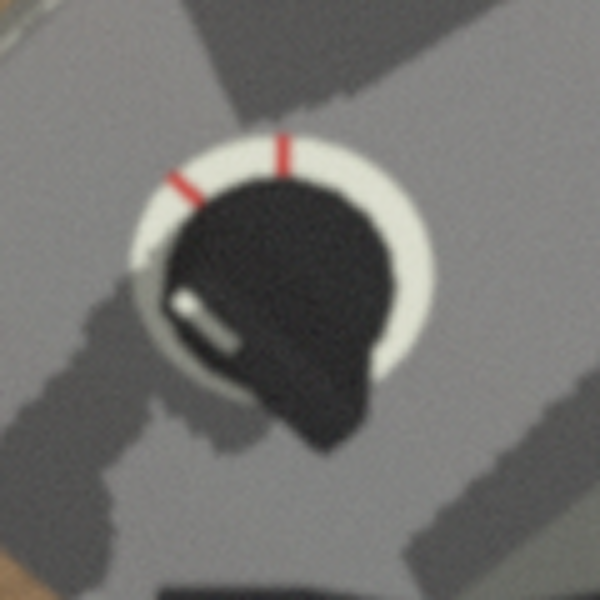

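```bash
python3 - <<'E'
from h import *
s=dict(eef_pos=np.array([.5844,.2597,.2308]),tcp_rot=np.array([.186,.982,0,0])/np.linalg.norm([.186,.982]))
P=lambda u,z:pix2w('wrist',u,z,s)[0]
ce=P((276.8,285),.080); a,b=P((257,290.4),.114),P((266.6,299),.114)
far=P((220+325/5,230+450/5),.114)
print('centre',ce.round(4)); ang=lambda v:np.degrees(np.arctan2(v[1],v[0])).round(1)
print('line',a.round(4),b.round(4),ang(b-a),ang(a-ce), 'far',far.round(4),'mid',((a+far)/2).round(4))
for t in ((257.4,268),(276.8,261)): print('tick',ang(P(t,.08)-ce))
for p,z in (((392,77),.08),((204,196),.058),((281,117),.058)): print(P(p,z).round(4))
E
```

```text
centre [0.6671 0.1892 0.08  ]
line [0.6486 0.1819 0.114 ] [0.6596 0.1864 0.114 ] 21.9 -158.5 far [0.6857 0.1932 0.114 ] mid [0.6671 0.1876 0.114 ]
tick -156.8
tick 156.9
[0.5227 0.3556 0.08  ]
[0.5609 0.1538 0.058 ]
[0.5188 0.2543 0.058 ]
```

```bash
python3 -m jog '{"travel":[[17,-15,0],[17,-15,0],[17,-15,0],[17,-15,0],[15,-11,0]],"dr":[[0,0,7.1],[0,0,7.1],[0,0,7.1],[0,0,7.1],[0,0,7.1]],"jaw":[0,0,0,0,0]}'; python3 -m jog '{"travel":[[0,0,-25],[0,0,-25],[0,0,-15],[0,0,0]],"dr":[[0,0,7.1],[0,0,0.6],[0,0,0],[0,0,0]],"jaw":[0,0,0,0]}'
python3 - <<'E'
from h import *
s=get_state(); print(s['qpos'].round(3),s['eef_pos'].round(4)); y=Rn.from_quat(s['tcp_rot']).as_matrix()[:,1]; print(np.degrees(np.arctan2(y[1],y[0])))
E
```

```text
time: 1.83
eef_pos: [0.6661, 0.1919, 0.2312]
tcp_rot: [-0.128, 0.992, 0.0, -0.0]
contact_force: [-0.4, 0.4, -0.1]
opening: 0.999
time: 2.17
eef_pos: [0.6626, 0.1921, 0.1607]
tcp_rot: [-0.191, 0.982, 0.0, -0.005]
contact_force: [-0.2, -0.4, -1.2]
opening: 1.005
[ 0.135  0.382  1.587  0.     1.182 -1.82 ] [0.6626 0.1921 0.1607]
112.03748169704946
```

```bash
python3 -m jog '{"travel":[[4,-3.5,-30],[0,0,-25],[0,0,-13],[0,0,0]],"dr":[[0,0,0],[0,0,0],[0,0,0],[0,0,0]],"jaw":[0,0,100,200]}' 30;  python3 -m jog '{"travel":[[0,0,0],[0,0,0],[0,0,0],[0,0,0],[0,0,0]],"dr":[[0,0,0],[0,0,0],[0,0,0],[0,0,0],[0,0,0]],"jaw":[255,255,255,255,255]}' 40
python3 - <<'E'
from h import *
s,im=snap('wrist','w2.png'); print(s['eef_pos'].round(4),s['contact_force'].round(1),s['wrist_torque'].round(2),s['opening']*85)
E
```

```text
time: 2.5
eef_pos: [0.6677, 0.1879, 0.0948]
tcp_rot: [-0.191, 0.982, 0.0, -0.003]
contact_force: [-0.3, -0.4, -0.5]
opening: 0.749
time: 2.92
eef_pos: [0.6709, 0.1898, 0.1012]
tcp_rot: [-0.19, 0.982, 0.002, 0.002]
contact_force: [-3.0, 5.7, 2.4]
opening: 0.138
[0.6709 0.1898 0.1012] [-3.   5.7  2.4] [0.85 0.41 0.03] 11.740136875330885
```

```bash
python3 -m jog '{"travel":[[0,0,0],[0,0,0],[0,0,0],[0,0,0],[0,0,0]],"dr":[[0,0,-6],[0,0,-7],[0,0,-7],[0,0,-7],[0,0,-7]],"jaw":[255,255,255,255,255]}' 60;  python3 -m jog '{"travel":[[0,0,0],[0,0,0],[0,0,0],[0,0,0]],"dr":[[0,0,-5],[0,0,-4],[0,0,-3],[0,0,0]],"jaw":[255,255,255,255]}'
python3 - <<'E'
from h import *
s,im=snap('wrist','w2.png'); print(s['eef_pos'].round(4),s['contact_force'].round(1),s['wrist_torque'].round(2),s['opening']*85)
y=Rn.from_quat(s['tcp_rot']).as_matrix()[:,1]; print(np.degrees(np.arctan2(y[1],y[0])))
E
```

```text
time: 3.38
eef_pos: [0.671, 0.1874, 0.1012]
tcp_rot: [0.107, 0.994, -0.0, 0.001]
contact_force: [-3.0, -1.4, 3.8]
opening: 0.135
time: 3.72
eef_pos: [0.6708, 0.1865, 0.1012]
tcp_rot: [0.208, 0.978, -0.001, 0.001]
contact_force: [-3.4, -2.9, 5.3]
opening: 0.127
[0.6708 0.1865 0.1012] [-3.4 -2.9  5.3] [-0.51  0.62  0.17] 10.756360774366826
65.9467402420498
```

View pics/w2.png

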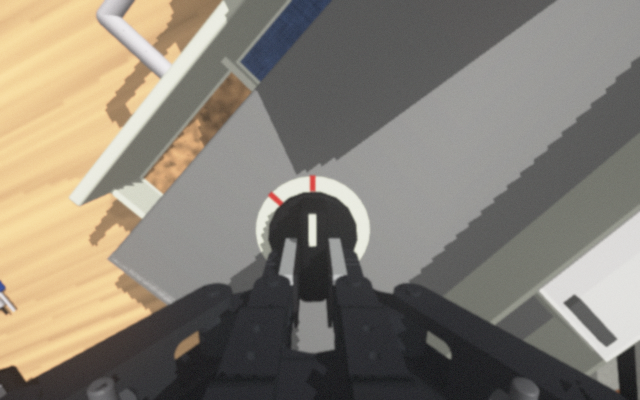

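```bash
python3 -m jog '{"travel":[[0,0,0],[0,0,0],[0,0,0]],"dr":[[0,0,-3],[0,0,-3],[0,0,0]],"jaw":[255,255,255]}' 80
python3 - <<'E'
from h import *
s=get_state(); print(s['contact_force'].round(1),s['wrist_torque'].round(2),s['opening']*85)
y=Rn.from_quat(s['tcp_rot']).as_matrix()[:,1]; print(np.degrees(np.arctan2(y[1],y[0])))
E
```

```text
time: 4.02
eef_pos: [0.6707, 0.1865, 0.1013]
tcp_rot: [0.255, 0.967, -0.002, 0.001]
contact_force: [-3.7, -1.9, 5.3]
opening: 0.121
[-3.7 -1.9  5.3] [-0.35  0.73  2.03] 10.250883122965774
60.49797390751079
```

```bash
python3 -m jog '{"travel":[[0,0,0],[0,0,0],[0,0,0],[0,0,0],[0,0,0]],"dr":[[0,0,0],[0,0,0],[0,0,0],[0,0,0],[0,0,0]],"jaw":[0,0,0,0,0]}' 40;python3 -m jog '{"travel":[[0,0,30],[0,0,40],[0,0,20],[-20,0,0],[-30,0,0]],"dr":[[0,0,0],[0,0,0],[0,0,-7],[0,0,-7],[0,0,-7]],"jaw":[0,0,0,0,0]}'
python3 -m jog '{"travel":[[-36,0,0],[-36,0,0],[-36,4,0],[0,0,0],[0,0,0]],"dr":[[0,0,-7],[0,0,-7],[0,0,-3.2],[0,0,0],[0,0,0]],"jaw":[0,0,0,50,135]}'
python3 - <<'E'
from h import *
s,im=snap('wrist','w3.png'); print(s['eef_pos'].round(4),s['qpos'].round(2),s['contact_force'].round(1),s['opening']*85)
y=Rn.from_quat(s['tcp_rot']).as_matrix()[:,1]; print(np.degrees(np.arctan2(y[1],y[0])))
snap('top','top1.png')
print(w2pix('wrist',[[.505,.19,.058],[.525,.14,.058],[.485,.24,.058]],s))
E
```

```text
time: 4.43
eef_pos: [0.6705, 0.1872, 0.0982]
tcp_rot: [0.26, 0.966, 0.0, 0.0]
contact_force: [-0.0, 0.6, 0.3]
opening: 0.824
time: 4.85
eef_pos: [0.6231, 0.1869, 0.1915]
tcp_rot: [0.434, 0.901, 0.002, 0.003]
contact_force: [-1.2, 0.0, -0.4]
opening: 1.002
time: 5.27
eef_pos: [0.5106, 0.1915, 0.1878]
tcp_rot: [0.56, 0.828, -0.0, -0.0]
contact_force: [0.5, -0.5, 0.6]
opening: 0.753
[0.5106 0.1915 0.1878] [ 0.17  0.04  1.94  0.    1.16 -0.21] [ 0.5 -0.5  0.6] 63.97744061761951
21.821751044985994
[[306.35781034 189.25968128]
 [306.60739814 247.7331569 ]
 [306.08587272 124.40460716]]
```

View pics/w3.png

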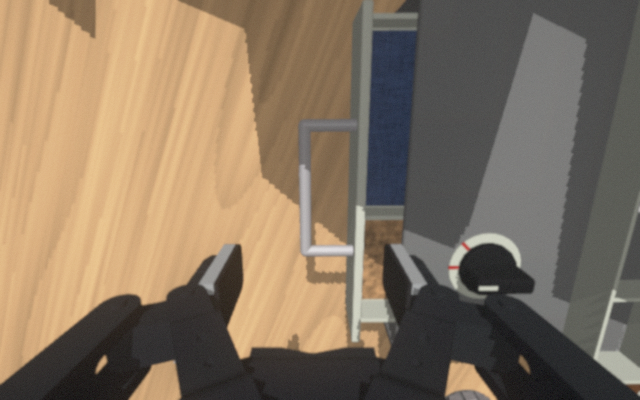

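```bash
python3 -m jog '{"travel":[[-6,-1.5,-40],[0,0,-30],[0,0,0],[0,0,0]],"dr":[[0,0,0.5],[0,0,0],[0,0,0],[0,0,0]],"jaw":[145,145,145,145]}' 40
python3 - <<'E'
from h import *
s=get_state(); print(s['eef_pos'].round(4),s['contact_force'].round(1),s['opening']*85)
E
```

```text
time: 5.7
eef_pos: [0.5065, 0.1894, 0.117]
tcp_rot: [0.558, 0.83, -0.001, -0.001]
contact_force: [0.3, -0.0, 0.9]
opening: 0.431
[0.5065 0.1894 0.117 ] [ 0.3 -0.   0.9] 36.637551884348554
```

```bash
python3 -m jog '{"travel":[[-1,0,-30],[0,0,-30],[0,0,-16],[0,0,0]],"dr":[[0,0,0],[0,0,0],[0,0,0],[0,0,0]],"jaw":[145,145,145,145]}' 40
python3 -m jog '{"travel":[[0,0,0],[0,0,0],[0,0,0],[0,0,0]],"dr":[[0,0,0],[0,0,0],[0,0,0],[0,0,0]],"jaw":[255,255,255,255]}' 40
python3 - <<'E'
from h import *
s=get_state(); print(s['eef_pos'].round(4),s['contact_force'].round(1),s['opening']*85)
E
```

```text
time: 6.03
eef_pos: [0.5052, 0.1895, 0.0409]
tcp_rot: [0.557, 0.83, -0.001, -0.001]
contact_force: [-0.6, 0.4, -0.2]
opening: 0.43
time: 6.37
eef_pos: [0.5079, 0.1902, 0.0451]
tcp_rot: [0.557, 0.83, 0.002, 0.002]
contact_force: [0.4, -1.0, 2.8]
opening: 0.096
[0.5079 0.1902 0.0451] [ 0.4 -1.   2.8] 8.163203100151536
```

```bash
python3 -m jog '{"travel":[[-18.5,-7.6,0],[-18.5,-7.6,0],[-18.5,-7.6,0],[-18.5,-7.6,0],[0,0,0]],"dr":[[0,0,0],[0,0,0],[0,0,0],[0,0,0],[0,0,0]],"jaw":[255,255,255,255,255]}' 40
python3 -m jog '{"travel":[[-9.2,-3.8,0],[-5.5,-2.3,0],[-2.8,-1.1,0],[0,0,0]],"dr":[[0,0,0],[0,0,0],[0,0,0],[0,0,0]],"jaw":[255,255,255,255]}' 40
python3 - <<'E'
from h import *
s=get_state(); print(s['eef_pos'].round(4),s['contact_force'].round(1),s['opening']*85)
E
```

```text
time: 6.78
eef_pos: [0.4315, 0.1592, 0.0451]
tcp_rot: [0.557, 0.83, 0.001, 0.002]
contact_force: [-0.1, -0.5, 3.6]
opening: 0.099
time: 7.12
eef_pos: [0.4156, 0.1527, 0.0451]
tcp_rot: [0.557, 0.83, 0.002, 0.002]
contact_force: [-1.4, 2.0, 9.2]
opening: 0.095
[0.4156 0.1527 0.0451] [-1.4  2.   9.2] 8.08929183552223
```

```bash
python3 -m jog '{"travel":[[-2.8,-1.1,0],[-2.8,-1.1,0],[0,0,0]],"dr":[[0,0,0],[0,0,0],[0,0,0]],"jaw":[255,255,255]}' 40
python3 - <<'E'
from h import *
s=get_state(); print(s['eef_pos'].round(4),s['contact_force'].round(1),s['opening']*85)
s,im=snap('top','top2.png'); 
cv2.imwrite('pics/top2c.png',cv2.resize(im[90:290,190:500,::-1],None,fx=2.58,fy=2.58,interpolation=cv2.INTER_CUBIC))
E
```

```text
time: 7.37
eef_pos: [0.4148, 0.1523, 0.0452]
tcp_rot: [0.558, 0.829, 0.008, 0.006]
contact_force: [12.7, 10.5, -7.0]
opening: 0.095
[0.4148 0.1523 0.0452] [12.7 10.5 -7. ] 8.048156101798853
```

View pics/top2c.png

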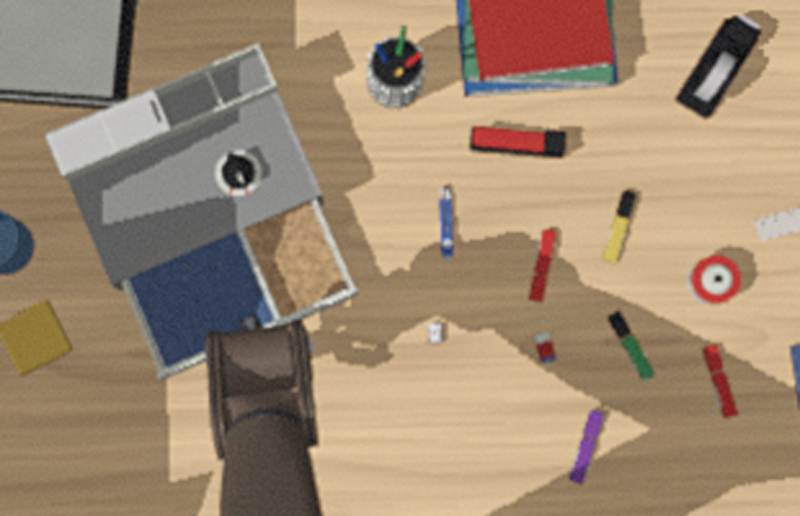

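```bash
cat >> h.py <<'E'
OBJ=dict(yellow=(.014,.100,.019),green=(.014,.100,.019),compass=(.012,.106,.016),eraser=(.013,.040,.020),sharp=(.012,.026,.016))
def find(cname,which,guess,rad=.07,s=None,im=None,save=None):
    if im is None: s,im=snap(cname,save)
    z=OBJ[which][0]; hsv=cv2.cvtColor(im,cv2.COLOR_RGB2HSV)
    M=lambda lo,hi:cv2.inRange(hsv,lo,hi)
    dark=M((0,0,0),(180,255,45))
    m={'yellow':M((23,150,70),(33,255,255)),'green':M((45,80,30),(88,255,255)),'compass':M((100,90,40),(125,255,255)),
       'eraser':M((0,140,60),(6,255,255))|M((170,120,60),(180,255,255))|M((100,70,40),(130,255,255))|M((0,0,110),(180,45,255)),'sharp':M((0,0,60),(180,50,255))}[which]
    if which in('yellow','green'): m=m|dark
    if which=='compass': m=m|M((0,0,60),(180,50,255))
    m=cv2.morphologyEx(m,cv2.MORPH_CLOSE,np.ones((5,5)))
    N,l,st,ce=cv2.connectedComponentsWithStats(m); out=[]
    for i in range(1,N):
        if st[i,4]<12: continue
        c=pix2w(cname,ce[i],z,s)[0]
        if np.hypot(*(c[:2]-guess))>rad: continue
        w=pix2w(cname,np.argwhere(l==i)[:,::-1],z,s)[:,:2]
        r=cv2.minAreaRect((w*1000).astype(np.float32)); (a,b),t=r[1],r[2]
        if a<b: a,b,t=b,a,t+90
        out.append((st[i,4],np.round(r[0],1),round(a,1),round(b,1),round((t+90)%180-90,1)))
    for o in sorted(out,key=lambda o:-o[0])[:4]: print(which,'area %d centre %s mm L %.1f W %.1f length-angle %.1f'%(o[0],o[1],o[2],o[3],o[4]))
    y=Rn.from_quat(s['tcp_rot']).as_matrix()[:,1]
    print('t',s['time'],'tcp',(s['eef_pos']*1000).round(1),'jaw ang %.1f'%np.degrees(np.arctan2(y[1],y[0])),'open %.1f'%(s['opening']*85),'F',s['contact_force'].round(1),'j6 %.2f'%s['qpos'][5])
    return s,im
E
python3 -m jog '{"travel":[[1,0.5,0],[0,0,0],[0,0,0],[0,0,30],[0,0,40]],"dr":[[0,0,0],[0,0,0],[0,0,0],[0,0,0],[0,0,0]],"jaw":[145,145,145,145,145]}' 40
python3 -m jog '{"travel":[[0,0,40],[5,-20,20],[8,-30,0],[8,-30,0],[8,-30,0]],"dr":[[0,0,0],[0,0,7],[0,0,7],[0,0,7],[0,0,7]],"jaw":[145,145,145,120,120]}'
python3 -m jog '{"travel":[[4,-38,0],[3,-38,0],[2,-35,0],[0,0,0],[0,0,0]],"dr":[[0,0,7],[0,0,7],[0,0,7],[0,0,7],[0,0,7]],"jaw":[120,120,120,120,120]}'
python3 - <<'E'
from h import *
find('wrist','sharp',(.453,-.069),save='w4.png')
E
```

```text
time: 7.83
eef_pos: [0.4049, 0.1497, 0.1089]
tcp_rot: [0.557, 0.83, -0.004, -0.004]
contact_force: [1.5, 0.4, -0.5]
opening: 0.433
time: 8.25
eef_pos: [0.4369, 0.0437, 0.1728]
tcp_rot: [0.345, 0.939, -0.0, 0.0]
contact_force: [0.5, 0.3, -0.5]
opening: 0.527
time: 8.67
eef_pos: [0.445, -0.0569, 0.1718]
tcp_rot: [0.067, 0.998, 0.0, -0.001]
contact_force: [-0.3, -0.1, 0.4]
opening: 0.528
sharp area 469 centre [451.7 -66.9] mm L 27.3 W 16.2 length-angle 1.5
t 8.6667 tcp [445.  -56.9 171.8] jaw ang 82.3 open 44.8 F [-0.3 -0.1  0.4] j6 -1.79
```

```bash
python3 -m jog '{"travel":[[6.7,-10,-30],[0,0,-40],[0,0,-40],[0,0,-35],[0,0,0]],"dr":[[0,0,5],[0,0,4],[0,0,0],[0,0,0],[0,0,0]],"jaw":[120,120,120,120,120]}' 40
python3 - <<'E'
from h import *
s=get_state(); print((s['eef_pos']*1000).round(1))
E
```

```text
time: 9.13
eef_pos: [0.4454, -0.0624, 0.0199]
tcp_rot: [-0.009, 1.0, 0.003, -0.008]
contact_force: [-2.0, -0.0, -0.3]
opening: 0.524
[445.4 -62.4  19.9]
```

```bash
python3 -m jog '{"travel":[[6.3,-4.5,0],[0,0,-15],[0,0,0],[0,0,0]],"dr":[[0,0,0],[0,0,0],[0,0,0],[0,0,0]],"jaw":[120,120,200,255]}' 40
python3 -m jog '{"travel":[[0,0,0],[0,0,0],[0,0,0],[0,0,20],[0,0,40]],"dr":[[0,0,0],[0,0,0],[0,0,0],[0,0,0],[0,0,0]],"jaw":[255,255,255,255,255]}' 50
python3 - <<'E'
from h import *
find('wrist','sharp',(.453,-.069))
E
```

```text
time: 9.47
eef_pos: [0.4604, -0.0702, 0.0146]
tcp_rot: [-0.01, 1.0, -0.001, 0.001]
contact_force: [0.1, 0.5, -0.3]
opening: 0.259
time: 9.88
eef_pos: [0.4548, -0.0681, 0.0691]
tcp_rot: [-0.01, 1.0, 0.002, -0.005]
contact_force: [-0.3, 0.3, -0.1]
opening: -0.004
sharp area 2144 centre [469.2 -67.2] mm L 63.4 W 24.8 length-angle 1.1
t 9.8833 tcp [454.8 -68.1  69.1] jaw ang 91.2 open -0.4 F [-0.3  0.3 -0.1] j6 -1.96
```

```bash
python3 -m jog '{"travel":[[0,0,40],[0,0,40],[0,0,0],[0,0,0],[0,0,0]],"dr":[[0,0,0],[0,0,0],[0,0,0],[0,0,0],[0,0,0]],"jaw":[120,120,120,120,120]}' 50
python3 - <<'E'
from h import *
find('wrist','sharp',(.453,-.069),save='w5.png')
print(get_state()['qpos'].round(3))
E
```

```text
time: 10.35
eef_pos: [0.4587, -0.0695, 0.1525]
tcp_rot: [-0.01, 1.0, -0.0, 0.0]
contact_force: [0.2, -0.1, -0.5]
opening: 0.534
sharp area 558 centre [452. -67.] mm L 26.0 W 15.9 length-angle 1.2
t 10.35 tcp [458.7 -69.5 152.5] jaw ang 91.2 open 45.4 F [ 0.2 -0.1 -0.5] j6 -1.96
[-0.37  -0.107  2.153 -0.     1.098 -1.961]
```

```bash
python3 -m jog '{"travel":[[-6.7,2.5,-30],[0,0,-35],[0,0,-35],[0,0,-28],[0,0,0]],"dr":[[0,0,0],[0,0,0],[0,0,0],[0,0,0],[0,0,0]],"jaw":[120,120,120,120,120]}' 50
python3 -m jog '{"travel":[[0,0,-10],[0,0,0],[0,0,0]],"dr":[[0,0,0],[0,0,0],[0,0,0]],"jaw":[120,120,120]}'
```

```text
time: 10.82
eef_pos: [0.4452, -0.0645, 0.0168]
tcp_rot: [-0.01, 1.0, 0.003, -0.008]
contact_force: [-1.3, 0.5, -0.0]
opening: 0.524
time: 11.07
eef_pos: [0.4528, -0.0673, 0.0151]
tcp_rot: [-0.01, 1.0, -0.0, 0.001]
contact_force: [0.8, 0.2, 1.0]
opening: 0.532
```

```bash
python3 -m jog '{"travel":[[0,0,-6],[-0.5,0,-5],[0,0,0]],"dr":[[0,0,0],[0,0,0],[0,0,0]],"jaw":[120,120,120]}'
python3 -m jog '{"travel":[[0,0,0],[0,0,0],[0,0,0],[0,0,0],[0,0,0]],"dr":[[0,0,0],[0,0,0],[0,0,0],[0,0,0],[0,0,0]],"jaw":[180,220,255,255,255]}' 50
```

```text
time: 11.32
eef_pos: [0.4514, -0.067, 0.0033]
tcp_rot: [-0.01, 1.0, -0.0, 0.0]
contact_force: [0.4, -0.6, -1.2]
opening: 0.529
time: 11.73
eef_pos: [0.4521, -0.0672, 0.0039]
tcp_rot: [-0.01, 1.0, -0.0, 0.001]
contact_force: [0.1, 0.2, 4.1]
opening: 0.165
```

```bash
python3 -m jog '{"travel":[[0,0,20],[0,0,40],[0,0,40],[0,0,30],[0,0,0]],"dr":[[0,0,0],[0,0,0],[0,0,0],[0,0,0],[0,0,0]],"jaw":[255,255,255,255,255]}' 50
python3 - <<'E'
from h import *
print(get_state()['opening']*85)
s,im=snap('top','top3.png'); hsv=cv2.cvtColor(im,cv2.COLOR_RGB2HSV)
R=Rn.from_euler('z',22.3,degrees=True).as_matrix(); H=np.array([.415,.152,0])
L=lambda x,y,z:H+R@np.array([x,y,0])+[0,0,z]
for n,yc,hw in (('pen',.0535,.0825),('bits',-.0845,.0515)):
    print(n,L(.129,yc,.012).round(4))
    print(w2pix('top',[L(.129+dx,yc+dy*hw,z) for dx,z in ((-.079,.012),(.048,.08)) for dy in (1,-1)]).round(1).tolist())
b=cv2.inRange(hsv,(100,90,30),(125,255,255)); 
N,l,st,ce=cv2.connectedComponentsWithStats(b[:, :]); i=1+np.argmax([st[j,4]*(230<ce[j,0]<310 and 180<ce[j,1]<250) for j in range(1,N)])
print('blue',cv2.boxPoints(cv2.minAreaRect(np.argwhere(l==i)[:,::-1].astype(np.float32))).round(1).tolist())
v=im.copy()
for n,yc,hw in (('pen',.0535,.0825),('bits',-.0845,.0515)):
    for dx,z in ((-.079,.012),(.048,.08)):
        for dy in (1,-1): cv2.circle(v,tuple(int(round(q)) for q in w2pix('top',L(.129+dx,yc+dy*hw,z))[0]),1,(255,0,255),-1)
cv2.imwrite('pics/top3c.png',cv2.resize(v[130:250,210:350,::-1],None,fx=5,fy=5,interpolation=cv2.INTER_NEAREST))
E
```

```text
time: 12.15
eef_pos: [0.456, -0.0686, 0.1406]
tcp_rot: [-0.01, 1.0, -0.003, 0.007]
contact_force: [0.9, -0.7, 0.8]
opening: 0.163
13.823473163598736
pen [0.5141 0.2504 0.012 ]
[[253.7, 233.7], [297.3, 214.5], [236.2, 198.3], [281.3, 178.7]]
bits [0.5664 0.1228 0.012 ]
[[298.4, 214.1], [325.5, 202.2], [282.4, 178.2], [310.3, 166.1]]
blue [[239.89999389648438, 197.8000030517578], [280.79998779296875, 180.1999969482422], [295.1000061035156, 213.5], [254.1999969482422, 231.10000610351562]]
```

View pics/top3c.png

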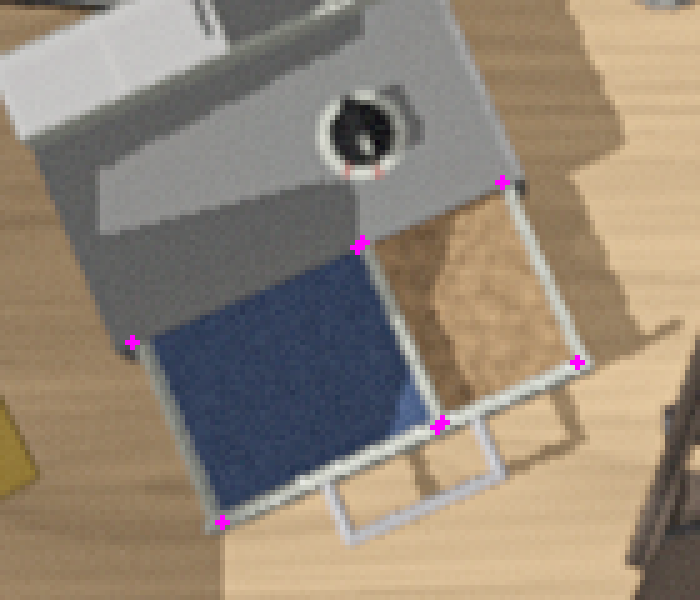

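```bash
python3 -m jog '{"travel":[[21,33,0],[21,33,0],[21,33,0],[21,33,0],[20,32,0]],"dr":[[0,0,7],[0,0,7],[0,0,7],[0,0,0],[0,0,0]],"jaw":[255,255,255,255,255]}' 50
python3 -m jog '{"travel":[[0,0,0],[0,0,0],[0,0,0]],"dr":[[0,0,0],[0,0,0],[0,0,0]],"jaw":[255,255,255]}'
```

```text
time: 12.62
eef_pos: [0.5551, 0.0987, 0.1311]
tcp_rot: [-0.192, 0.981, 0.0, -0.002]
contact_force: [0.7, -0.1, 0.0]
opening: 0.167
time: 12.87
eef_pos: [0.5542, 0.0968, 0.1313]
tcp_rot: [-0.193, 0.981, 0.0, -0.002]
contact_force: [0.3, 0.3, -0.3]
opening: 0.166
```

```bash
python3 -m jog '{"travel":[[1,0,-30],[0,0,-35],[0,0,-30],[0,0,-10],[0,0,-6]],"dr":[[0,0,0],[0,0,0],[0,0,0],[0,0,0],[0,0,0]],"jaw":[255,255,255,255,255]}'
python3 -m jog '{"travel":[[0,0,0],[0,0,0],[0,0,0],[0,0,0],[0,0,0]],"dr":[[0,0,0],[0,0,0],[0,0,0],[0,0,0],[0,0,0]],"jaw":[255,255,178,178,178]}'
```

```text
time: 13.28
eef_pos: [0.5539, 0.0958, 0.0196]
tcp_rot: [-0.191, 0.981, 0.001, -0.003]
contact_force: [-0.4, 0.7, 0.0]
opening: 0.164
time: 13.7
eef_pos: [0.5578, 0.097, 0.024]
tcp_rot: [-0.192, 0.981, -0.0, 0.002]
contact_force: [0.3, 0.9, 0.2]
opening: 0.302
```

```bash
python3 -m jog '{"travel":[[0,0,30],[0,0,40],[0,0,41],[-16,-30,20],[-16,-38,0]],"dr":[[0,0,0],[0,0,0],[0,0,0],[0,0,-6],[0,0,-6]],"jaw":[178,178,178,120,120]}'
python3 -m jog '{"travel":[[-16,-40,0],[-16,-40,0],[-16,-40,0],[-16,-40,0],[-16,-40,0]],"dr":[[0,0,0],[0,0,0],[0,0,0],[0,0,0],[0,0,0]],"jaw":[120,120,120,120,120]}'
python3 -m jog '{"travel":[[-15,-40,0],[0,0,0],[0,0,0],[0,0,0]],"dr":[[0,0,0],[0,0,0],[0,0,0],[0,0,0]],"jaw":[120,120,120,120]}'
python3 - <<'E'
from h import *
find('wrist','eraser',(.429,-.214),rad=.05,save='w6.png')
find('top','sharp',(.556,.097),rad=.03)
E
```

```text
time: 14.12
eef_pos: [0.529, 0.0295, 0.1614]
tcp_rot: [-0.089, 0.996, -0.001, 0.007]
contact_force: [1.0, -0.4, 0.6]
opening: 0.531
time: 14.53
eef_pos: [0.4464, -0.1661, 0.1544]
tcp_rot: [-0.089, 0.996, -0.001, 0.001]
contact_force: [1.5, -0.1, 0.3]
opening: 0.529
time: 14.87
eef_pos: [0.4327, -0.2034, 0.1538]
tcp_rot: [-0.088, 0.996, -0.0, 0.0]
contact_force: [0.5, -0.1, 0.3]
opening: 0.533
eraser area 954 centre [ 429.1 -215.5] mm L 39.4 W 20.3 length-angle 11.8
t 14.8667 tcp [ 432.7 -203.4  153.8] jaw ang 100.1 open 45.3 F [ 0.5 -0.1  0.3] j6 -2.40
t 14.9167 tcp [ 432.9 -202.7  153.6] jaw ang 100.2 open 45.1 F [-0.9  1.2 -0.2] j6 -2.40
```

View pics/w6.png

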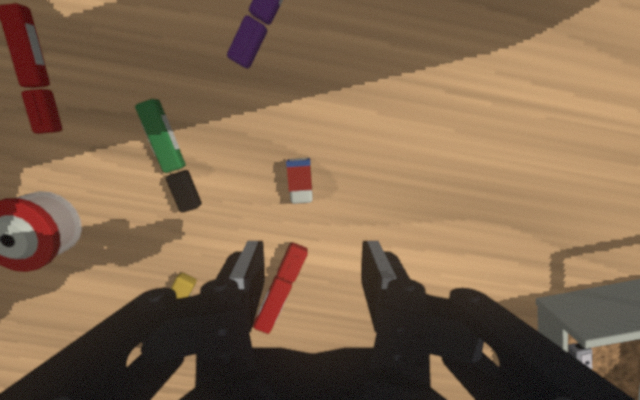

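```bash
python3 -m jog '{"travel":[[-3.6,-12.5,-20],[0,0,-35],[0,0,-35],[0,0,-28],[0,0,-10]],"dr":[[0,0,1.7],[0,0,0],[0,0,0],[0,0,0],[0,0,0]],"jaw":[120,120,120,120,120]}' 50
python3 -m jog '{"travel":[[0,0,-8],[0,0,0],[0,0,0]],"dr":[[0,0,0],[0,0,0],[0,0,0]],"jaw":[120,120,120]}'
```

```text
time: 15.38
eef_pos: [0.4269, -0.2123, 0.0211]
tcp_rot: [-0.105, 0.994, 0.003, -0.003]
contact_force: [-0.2, 0.8, -0.2]
opening: 0.529
time: 15.63
eef_pos: [0.4301, -0.2161, 0.0184]
tcp_rot: [-0.104, 0.995, -0.001, 0.001]
contact_force: [0.5, -0.3, -0.0]
opening: 0.529
```

```bash
python3 -m jog '{"travel":[[-0.5,0,-8],[0,0,-6],[0,0,0],[0,0,0]],"dr":[[0,0,0],[0,0,0],[0,0,0],[0,0,0]],"jaw":[120,120,120,160]}'
python3 -m jog '{"travel":[[0,0,0],[0,0,0],[0,0,0],[0,0,0],[0,0,0]],"dr":[[0,0,0],[0,0,0],[0,0,0],[0,0,0],[0,0,0]],"jaw":[200,255,255,255,255]}' 50
python3 -m jog '{"travel":[[0,0,20],[0,0,40],[0,0,40],[0,0,30],[0,0,0]],"dr":[[0,0,0],[0,0,0],[0,0,0],[0,0,0],[0,0,0]],"jaw":[255,255,255,255,255]}' 50
```

```text
time: 15.97
eef_pos: [0.4284, -0.216, 0.0034]
tcp_rot: [-0.103, 0.995, 0.0, -0.0]
contact_force: [-0.1, 1.0, -0.1]
opening: 0.404
time: 16.38
eef_pos: [0.4288, -0.2164, 0.0038]
tcp_rot: [-0.104, 0.995, -0.0, 0.0]
contact_force: [-0.2, 0.5, 3.1]
opening: 0.212
time: 16.8
eef_pos: [0.4321, -0.2188, 0.1406]
tcp_rot: [-0.104, 0.995, -0.005, 0.005]
contact_force: [1.1, -1.2, 0.9]
opening: 0.213
```

```bash
python3 -m jog '{"travel":[[15.2,40,0],[15.2,40,0],[15.2,40,0],[15.2,40,0],[15.2,40,0]],"dr":[[0,0,0],[0,0,0],[0,0,0],[0,0,0],[0,0,0]],"jaw":[255,255,255,255,255]}' 50
python3 -m jog '{"travel":[[15.2,40,0],[15.2,40,0],[15.2,40,0],[15.2,40,0],[0,0,0]],"dr":[[0,0,5],[0,0,5.5],[0,0,0],[0,0,0],[0,0,0]],"jaw":[255,255,255,255,255]}' 50
python3 -m jog '{"travel":[[0,0,0],[0,0,0],[0,0,0]],"dr":[[0,0,0],[0,0,0],[0,0,0]],"jaw":[255,255,255]}'
```

```text
time: 17.22
eef_pos: [0.5022, -0.0193, 0.1326]
tcp_rot: [-0.103, 0.995, 0.0, -0.0]
contact_force: [0.6, -0.4, -0.9]
opening: 0.222
time: 17.63
eef_pos: [0.5627, 0.1405, 0.1327]
tcp_rot: [-0.197, 0.98, 0.001, 0.001]
contact_force: [-0.6, -0.5, 0.4]
opening: 0.212
time: 17.88
eef_pos: [0.561, 0.1336, 0.1325]
tcp_rot: [-0.194, 0.981, -0.0, -0.001]
contact_force: [-0.3, 0.9, -0.7]
opening: 0.213
```

```bash
python3 -m jog '{"travel":[[5,11,0],[0,0,-35],[0,0,-35],[0,0,-25],[0,0,-16]],"dr":[[0,0,0],[0,0,0],[0,0,0],[0,0,0],[0,0,0]],"jaw":[255,255,255,255,255]}'
python3 -m jog '{"travel":[[0,0,0],[0,0,0],[0,0,0],[0,0,0],[0,0,0]],"dr":[[0,0,0],[0,0,0],[0,0,0],[0,0,0],[0,0,0]],"jaw":[255,255,180,180,180]}'
python3 -m jog '{"travel":[[0,0,30],[0,0,40],[0,0,41],[0,-30,30],[0,-30,0]],"dr":[[0,0,0],[0,0,0],[0,0,0],[0,0,-7],[0,0,-7]],"jaw":[180,180,180,120,120]}'
```

```text
time: 18.3
eef_pos: [0.5647, 0.1447, 0.019]
tcp_rot: [-0.193, 0.981, 0.0, -0.002]
contact_force: [1.0, -1.1, -0.4]
opening: 0.22
time: 18.72
eef_pos: [0.5683, 0.1456, 0.0244]
tcp_rot: [-0.194, 0.981, -0.0, 0.002]
contact_force: [-0.1, -0.3, 0.7]
opening: 0.292
time: 19.13
eef_pos: [0.5719, 0.0866, 0.1733]
tcp_rot: [-0.072, 0.997, -0.001, 0.009]
contact_force: [1.6, -0.2, 1.8]
opening: 0.531
```

```bash
python3 -m jog '{"travel":[[5,-35,0],[5,-35,0],[5,-35,0],[5,-35,0],[5,-28,0]],"dr":[[0,0,-4],[0,0,-4],[0,0,0],[0,0,0],[0,0,0]],"jaw":[120,120,120,120,120]}'
python3 -m jog '{"travel":[[0,0,0],[0,0,0],[0,0,0]],"dr":[[0,0,0],[0,0,0],[0,0,0]],"jaw":[120,120,120]}'
python3 - <<'E'
from h import *
s,im=find('wrist','compass',(.601,-.089),rad=.08,save='w7.png')
E
```

```text
time: 19.55
eef_pos: [0.5922, -0.0844, 0.1645]
tcp_rot: [-0.003, 1.0, -0.001, 0.001]
contact_force: [0.8, 0.1, 0.4]
opening: 0.53
time: 19.8
eef_pos: [0.5917, -0.0816, 0.1635]
tcp_rot: [-0.003, 1.0, 0.0, 0.0]
contact_force: [-0.4, 0.0, 0.4]
opening: 0.533
compass area 1630 centre [601.  -87.2] mm L 101.8 W 16.2 length-angle -0.3
t 19.8 tcp [591.7 -81.6 163.5] jaw ang 90.4 open 45.3 F [-0.4  0.   0.4] j6 -1.88
```

View pics/w7.png

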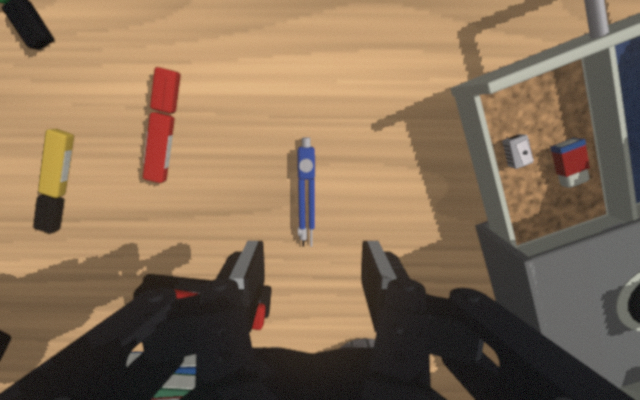

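```bash
python3 -m jog '{"travel":[[7.5,-5.6,-25],[0,0,-40],[0,0,-40],[0,0,-30],[0,0,-10]],"dr":[[0,0,0],[0,0,0],[0,0,0],[0,0,0],[0,0,0]],"jaw":[120,120,120,120,120]}' 50
python3 -m jog '{"travel":[[0,0,0],[0,0,0],[0,0,0]],"dr":[[0,0,0],[0,0,0],[0,0,0]],"jaw":[120,120,120]}'
```

```text
time: 20.27
eef_pos: [0.595, -0.0847, 0.0123]
tcp_rot: [-0.004, 1.0, 0.002, -0.005]
contact_force: [-0.6, 0.8, -1.9]
opening: 0.531
time: 20.52
eef_pos: [0.6013, -0.0876, 0.0206]
tcp_rot: [-0.004, 1.0, -0.001, 0.002]
contact_force: [0.5, -0.0, 0.6]
opening: 0.526
```

```bash
python3 -m jog '{"travel":[[-1,0.4,-8],[0,0,-8],[0,0,0],[0,0,0]],"dr":[[0,0,0],[0,0,0],[0,0,0],[0,0,0]],"jaw":[120,120,120,160]}'
python3 -m jog '{"travel":[[0,0,0],[0,0,0],[0,0,0],[0,0,0],[0,0,0]],"dr":[[0,0,0],[0,0,0],[0,0,0],[0,0,0],[0,0,0]],"jaw":[200,255,255,255,255]}' 50
python3 -m jog '{"travel":[[0,0,15],[0,0,35],[0,0,40],[0,0,40],[0,0,0]],"dr":[[0,0,0],[0,0,0],[0,0,0],[0,0,0],[0,0,0]],"jaw":[255,255,255,255,255]}' 50
```

```text
time: 20.85
eef_pos: [0.5977, -0.087, 0.0015]
tcp_rot: [-0.003, 1.0, 0.0, -0.0]
contact_force: [-0.3, 1.3, -0.0]
opening: 0.402
time: 21.27
eef_pos: [0.5985, -0.0873, 0.0022]
tcp_rot: [-0.003, 1.0, -0.0, 0.0]
contact_force: [-0.3, -0.5, 1.3]
opening: 0.167
time: 21.68
eef_pos: [0.6036, -0.0887, 0.1419]
tcp_rot: [-0.003, 1.0, -0.003, 0.008]
contact_force: [2.1, 0.3, 0.9]
opening: 0.165
```

```bash
python3 -m jog '{"travel":[[-10,36,0],[-10,36,0],[-10,36,0],[-10,36,0],[-10,36,0]],"dr":[[0,0,5.5],[0,0,5.5],[0,0,5.5],[0,0,5.5],[0,0,0]],"jaw":[255,255,255,255,255]}' 50
python3 -m jog '{"travel":[[-10,36,0],[-9,36,0],[-9,36,0],[0,0,0],[0,0,0]],"dr":[[0,0,0],[0,0,0],[0,0,0],[0,0,0],[0,0,0]],"jaw":[255,255,255,255,255]}' 50
python3 -m jog '{"travel":[[0,0,0],[0,0,0]],"dr":[[0,0,0],[0,0,0]],"jaw":[255,255]}'
```

```text
time: 22.1
eef_pos: [0.5473, 0.0943, 0.1315]
tcp_rot: [-0.195, 0.981, 0.0, -0.0]
contact_force: [0.6, 0.4, -0.1]
opening: 0.167
time: 22.52
eef_pos: [0.5193, 0.2025, 0.1314]
tcp_rot: [-0.196, 0.981, -0.0, -0.0]
contact_force: [-0.2, -0.7, -1.1]
opening: 0.17
time: 22.68
eef_pos: [0.5205, 0.1998, 0.1316]
tcp_rot: [-0.193, 0.981, -0.0, -0.0]
contact_force: [0.4, -1.5, -0.1]
opening: 0.167
```

```bash
python3 -m jog '{"travel":[[0,1,-20],[0,0,-35],[0,0,-30],[0,0,-18],[0,0,-9]],"dr":[[0,0,0],[0,0,0],[0,0,0],[0,0,0],[0,0,0]],"jaw":[255,255,255,255,255]}'
python3 -m jog '{"travel":[[0,0,0],[0,0,0],[0,0,0],[0,0,0],[0,0,0]],"dr":[[0,0,0],[0,0,0],[0,0,0],[0,0,0],[0,0,0]],"jaw":[255,255,183,183,183]}'
python3 -m jog '{"travel":[[0,0,30],[0,0,40],[0,0,41],[0,-20,30],[0,-20,0]],"dr":[[0,0,0],[0,0,0],[0,0,0],[0,0,-7],[0,0,-7]],"jaw":[183,183,183,120,120]}'
```

```text
time: 23.1
eef_pos: [0.5238, 0.2012, 0.021]
tcp_rot: [-0.192, 0.981, 0.001, 0.003]
contact_force: [2.4, 4.4, 17.4]
opening: 0.165
time: 23.52
eef_pos: [0.5195, 0.2011, 0.0193]
tcp_rot: [-0.194, 0.981, -0.0, -0.001]
contact_force: [0.1, 0.2, -0.1]
opening: 0.283
time: 23.93
eef_pos: [0.5242, 0.1625, 0.1689]
tcp_rot: [-0.071, 0.997, 0.0, 0.007]
contact_force: [1.4, 0.7, 0.9]
opening: 0.528
```

```bash
python3 -m jog '{"travel":[[5.4,-37.5,0],[5.4,-37.5,0],[5.4,-37.5,0],[5.4,-37.5,0],[5.4,-37.5,0]],"dr":[[0,0,-5],[0,0,-5],[0,0,-5],[0,0,-5],[0,0,-5.5]],"jaw":[120,120,120,120,120]}'
python3 -m jog '{"travel":[[5.4,-37.5,0],[5.4,-37.5,0],[5.4,-37.5,0],[5.4,-37.5,0],[5.4,-37.5,0]],"dr":[[0,0,0],[0,0,0],[0,0,0],[0,0,0],[0,0,0]],"jaw":[120,120,120,120,120]}'
python3 -m jog '{"travel":[[5.4,-37.5,0],[5.4,-37.5,0],[5.4,-35,0],[0,0,0],[0,0,0]],"dr":[[0,0,0],[0,0,0],[0,0,0],[0,0,0],[0,0,0]],"jaw":[120,120,120,120,120]}'
python3 - <<'E'
from h import *
s,im=find('wrist','yellow',(.59,-.324),rad=.1,save='w8.png')
find('top','yellow',(.59,-.324),rad=.1,save='top4.png')
E
```

```text
time: 24.35
eef_pos: [0.5464, -0.0273, 0.1603]
tcp_rot: [0.151, 0.989, 0.0, -0.001]
contact_force: [0.3, 0.0, -0.7]
opening: 0.529
time: 24.77
eef_pos: [0.5734, -0.2149, 0.1601]
tcp_rot: [0.149, 0.989, 0.0, -0.001]
contact_force: [0.3, 0.2, -0.5]
opening: 0.527
time: 25.18
eef_pos: [0.5895, -0.3248, 0.1597]
tcp_rot: [0.15, 0.989, 0.0, -0.001]
contact_force: [0.2, -0.6, -0.6]
opening: 0.529
yellow area 206 centre [ 570.1 -315.7] mm L 16.6 W 14.9 length-angle -8.1
yellow area 200 centre [ 593.  -324.1] mm L 17.6 W 14.5 length-angle -17.3
yellow area 50 centre [ 550.7 -310.3] mm L 14.9 W 6.9 length-angle -66.8
t 25.1833 tcp [ 589.5 -324.8  159.7] jaw ang 72.7 open 44.9 F [ 0.2 -0.6 -0.6] j6 -1.92
t 25.2333 tcp [ 589.5 -323.3  159.7] jaw ang 72.8 open 45.1 F [-1.3  1.2  0.1] j6 -1.92
```

```bash
sed -i "s/(180,255,45)/(180,255,62)/; s/(23,150,70),(33,255,255)/(22,125,60),(34,255,255)/" h.py; python3 - <<'E'
from h import *
im=cv2.imread('pics/w8.png')[:,:,::-1].copy(); s=get_state()
find('wrist','yellow',(.59,-.324),rad=.1,s=s,im=im)
h=cv2.cvtColor(im,cv2.COLOR_RGB2HSV)
for X in ((.55,-.3115),(.57,-.317),(.59,-.324),(.61,-.33),(.625,-.335),(.64,-.36)):
    u=w2pix('wrist',[*X,.014],s)[0].astype(int); print(X,u,h[u[1],u[0]])
E
```

```text
yellow area 1954 centre [ 591.7 -320.8] mm L 97.3 W 17.1 length-angle -18.8
t 25.2833 tcp [ 589.7 -322.3  159.8] jaw ang 72.9 open 45.0 F [ 0.2 -0.3 -0.3] j6 -1.92
(0.55, -0.3115) [310 139] [ 22 157 188]
(0.57, -0.317) [311 163] [ 22 155 187]
(0.59, -0.324) [310 187] [ 22 158 184]
(0.61, -0.33) [310 209] [16 96 56]
(0.625, -0.335) [310 225] [14 77 56]
(0.64, -0.36) [289 247] [ 16 104 187]
```

```bash
python3 -m jog '{"travel":[[1.5,1,-25],[0,0,-40],[0,0,-40],[0,0,-28],[0,0,-8]],"dr":[[0,0,-1.3],[0,0,0],[0,0,0],[0,0,0],[0,0,0]],"jaw":[120,120,120,120,120]}' 50
python3 -m jog '{"travel":[[0,0,0],[0,0,0],[0,0,0]],"dr":[[0,0,0],[0,0,0],[0,0,0]],"jaw":[120,120,120]}'
```

```text
time: 25.7
eef_pos: [0.5881, -0.3173, 0.0132]
tcp_rot: [0.159, 0.987, 0.003, -0.005]
contact_force: [-0.8, 1.4, -1.4]
opening: 0.53
time: 25.95
eef_pos: [0.5938, -0.3229, 0.023]
tcp_rot: [0.16, 0.987, -0.001, 0.002]
contact_force: [0.6, 0.6, -0.1]
opening: 0.532
```

```bash
python3 -m jog '{"travel":[[-1.5,1,-10],[0,0,-8],[0,0,0],[0,0,0]],"dr":[[0,0,0],[0,0,0],[0,0,0],[0,0,0]],"jaw":[120,120,120,160]}'
python3 -m jog '{"travel":[[0,0,0],[0,0,0],[0,0,0],[0,0,0],[0,0,0]],"dr":[[0,0,0],[0,0,0],[0,0,0],[0,0,0],[0,0,0]],"jaw":[200,255,255,255,255]}' 50
python3 -m jog '{"travel":[[0,0,15],[0,0,35],[0,0,40],[0,0,40],[0,0,0]],"dr":[[0,0,0],[0,0,0],[0,0,0],[0,0,0],[0,0,0]],"jaw":[255,255,255,255,255]}' 50
```

```text
time: 26.28
eef_pos: [0.5898, -0.3208, 0.0011]
tcp_rot: [0.16, 0.987, 0.0, -0.001]
contact_force: [-0.1, -0.1, -0.3]
opening: 0.402
time: 26.7
eef_pos: [0.5906, -0.3213, 0.0021]
tcp_rot: [0.16, 0.987, -0.0, 0.0]
contact_force: [-0.2, 1.0, 0.8]
opening: 0.204
time: 27.12
eef_pos: [0.5953, -0.3246, 0.1443]
tcp_rot: [0.16, 0.987, -0.004, 0.008]
contact_force: [1.7, -1.2, 1.3]
opening: 0.199
```

```bash
python3 -m jog '{"travel":[[-5.9,37.8,0],[-5.9,37.8,0],[-5.9,37.8,0],[-5.9,37.8,0],[-5.9,37.8,0]],"dr":[[0,0,6.8],[0,0,6.8],[0,0,6.8],[0,0,6.8],[0,0,6.8]],"jaw":[255,255,255,255,255]}' 50
python3 -m jog '{"travel":[[-5.9,37.8,0],[-5.9,37.8,0],[-5.9,37.8,0],[-5.9,37.8,0],[-5.9,37.8,0]],"dr":[[0,0,6.8],[0,0,0],[0,0,0],[0,0,0],[0,0,0]],"jaw":[255,255,255,255,255]}' 50
python3 -m jog '{"travel":[[-5.9,37.8,0],[-5.9,37.8,0],[-5.9,37.8,0],[-5.9,37.8,0],[-5.9,37.8,0]],"dr":[[0,0,0],[0,0,0],[0,0,0],[0,0,0],[0,0,0]],"jaw":[255,255,255,255,255]}' 50
python3 -m jog '{"travel":[[0,0,0],[0,0,0],[0,0,0]],"dr":[[0,0,0],[0,0,0],[0,0,0]],"jaw":[255,255,255]}'
```

```text
time: 27.53
eef_pos: [0.5604, -0.1306, 0.1327]
tcp_rot: [-0.138, 0.99, -0.0, 0.001]
contact_force: [0.8, -0.2, -0.6]
opening: 0.205
time: 27.95
eef_pos: [0.5309, 0.0586, 0.1329]
tcp_rot: [-0.194, 0.981, -0.0, 0.001]
contact_force: [0.3, 0.1, -0.2]
opening: 0.206
time: 28.37
eef_pos: [0.5014, 0.2478, 0.1329]
tcp_rot: [-0.194, 0.981, 0.0, 0.001]
contact_force: [1.4, 0.8, -0.3]
opening: 0.211
time: 28.62
eef_pos: [0.5018, 0.246, 0.1323]
tcp_rot: [-0.195, 0.981, -0.0, 0.0]
contact_force: [0.1, -0.3, -0.7]
opening: 0.205
```

```bash
python3 -m jog '{"travel":[[0,0,-20],[0,0,-35],[0,0,-30],[0,0,-18],[0,0,-9]],"dr":[[0,0,0],[0,0,0],[0,0,0],[0,0,0],[0,0,0]],"jaw":[255,255,255,255,255]}'
python3 -m jog '{"travel":[[0,0,0],[0,0,0],[0,0,0],[0,0,0],[0,0,0]],"dr":[[0,0,0],[0,0,0],[0,0,0],[0,0,0],[0,0,0]],"jaw":[255,255,177,177,177]}'
python3 -m jog '{"travel":[[0,0,30],[0,0,40],[0,0,41],[0,-20,30],[-5,-37,0]],"dr":[[0,0,0],[0,0,0],[0,0,0],[0,0,-7],[0,0,-7.1]],"jaw":[177,177,177,120,120]}'
python3 -m jog '{"travel":[[-5,-37,0],[-5,-37,0],[-5,-37,0],[-5,-37,0],[-5,-37,0]],"dr":[[0,0,-7.1],[0,0,-7.1],[0,0,-7.1],[0,0,-7.1],[0,0,-7.1]],"jaw":[120,120,120,120,120]}'
python3 -m jog '{"travel":[[-5,-37,0],[-5,-37,0],[-5,-37,0],[-5,-37,0],[-5,-37,0]],"dr":[[0,0,-7.1],[0,0,-7.1],[0,0,-7.1],[0,0,-7.1],[0,0,-7.1]],"jaw":[120,120,120,120,120]}'
python3 -m jog '{"travel":[[-5,-37,0],[-5,-37,0],[-5,-37,0],[0,0,0],[0,0,0]],"dr":[[0,0,-7.1],[0,0,-7.1],[0,0,-7.1],[0,0,-7.1],[0,0,-7.1]],"jaw":[120,120,120,120,120]}'
python3 -m jog '{"travel":[[0,0,0],[0,0,0],[0,0,0],[0,0,0],[0,0,0]],"dr":[[0,0,-7.1],[0,0,-7.1],[0,0,-7.1],[0,0,-7.1],[0,0,-7.1]],"jaw":[120,120,120,120,120]}'
python3 - <<'E'
from h import *
s,im=find('wrist','green',(.428,-.331),rad=.1,save='w9.png')
find('top','green',(.428,-.331),rad=.1)
E
```

```text
time: 29.03
eef_pos: [0.5001, 0.2436, 0.0167]
tcp_rot: [-0.193, 0.981, -0.0, -0.003]
contact_force: [-0.2, -0.1, -0.0]
opening: 0.207
time: 29.45
eef_pos: [0.5032, 0.2462, 0.0215]
tcp_rot: [-0.194, 0.981, 0.0, 0.002]
contact_force: [0.3, -0.1, 0.1]
opening: 0.306
time: 29.87
eef_pos: [0.5025, 0.1915, 0.1709]
tcp_rot: [-0.071, 0.997, 0.001, 0.009]
contact_force: [1.5, -0.5, 1.2]
opening: 0.526
time: 30.28
eef_pos: [0.4717, 0.0024, 0.162]
tcp_rot: [0.238, 0.971, 0.0, 0.001]
contact_force: [0.3, -0.5, 0.3]
opening: 0.525
time: 30.7
eef_pos: [0.4466, -0.183, 0.162]
tcp_rot: [0.523, 0.852, -0.0, 0.001]
contact_force: [0.7, -0.6, -0.5]
opening: 0.527
time: 31.12
eef_pos: [0.4316, -0.2947, 0.1619]
tcp_rot: [0.759, 0.651, 0.0, 0.001]
contact_force: [0.2, -0.1, -0.8]
opening: 0.531
time: 31.53
eef_pos: [0.4321, -0.2922, 0.1618]
tcp_rot: [0.921, 0.39, 0.0, 0.001]
contact_force: [0.7, 0.3, 0.6]
opening: 0.526
green area 1848 centre [ 430.1 -329.6] mm L 97.2 W 18.8 length-angle 26.7
t 31.5333 tcp [ 432.1 -292.2  161.8] jaw ang -44.1 open 44.7 F [0.7 0.3 0.6] j6 -0.02
green area 524 centre [ 445.1 -377.4] mm L 148.7 W 136.7 length-angle 48.3
green area 189 centre [ 334.9 -330.8] mm L 165.2 W 82.3 length-angle 4.8
t 31.5833 tcp [ 432.1 -292.2  161.8] jaw ang -44.3 open 44.7 F [-0.2 -0.4 -0. ] j6 -0.02
```

```bash
python3 -m jog '{"travel":[[-1,-19,0],[-1,-18.5,0],[0,0,-30],[0,0,-35],[0,0,-20]],"dr":[[0,0,-7],[0,0,-7],[0,0,-6.5],[0,0,0],[0,0,0]],"jaw":[120,120,120,120,120]}' 50
python3 -m jog '{"travel":[[0,0,0],[0,0,0],[0,0,0]],"dr":[[0,0,0],[0,0,0],[0,0,0]],"jaw":[120,120,120]}'
python3 - <<'E'
from h import *
s,im=find('wrist','green',(.428,-.331),rad=.06)
E
```

```text
time: 32.05
eef_pos: [0.429, -0.329, 0.0736]
tcp_rot: [0.974, 0.225, -0.0, -0.001]
contact_force: [-0.6, 1.1, -1.2]
opening: 0.531
time: 32.3
eef_pos: [0.4308, -0.3305, 0.0776]
tcp_rot: [0.975, 0.224, 0.001, 0.001]
contact_force: [1.1, -0.5, 0.7]
opening: 0.533
green area 3644 centre [ 430.6 -330.7] mm L 97.2 W 17.8 length-angle 27.1
t 32.3 tcp [ 430.8 -330.5   77.6] jaw ang -64.1 open 45.3 F [ 1.1 -0.5  0.7] j6 0.28
```

```bash
python3 -m jog '{"travel":[[0,0,-25],[0,0,-25],[0,0,-15],[0,0,-8],[0,0,0]],"dr":[[0,0,1],[0,0,0],[0,0,0],[0,0,0],[0,0,0]],"jaw":[120,120,120,120,140]}'
python3 -m jog '{"travel":[[0,0,0],[0,0,0],[0,0,0],[0,0,0],[0,0,0]],"dr":[[0,0,0],[0,0,0],[0,0,0],[0,0,0],[0,0,0]],"jaw":[160,200,255,255,255]}' 50
python3 -m jog '{"travel":[[0,0,0],[0,0,15],[0,0,35],[0,0,40],[0,0,40]],"dr":[[0,0,0],[0,0,0],[0,0,0],[0,0,0],[0,0,0]],"jaw":[255,255,255,255,255]}' 50
```

```text
time: 32.77
eef_pos: [0.4298, -0.3295, 0.0026]
tcp_rot: [0.973, 0.232, -0.0, -0.0]
contact_force: [-0.2, 0.7, 0.3]
opening: 0.451
time: 33.18
eef_pos: [0.4312, -0.331, 0.005]
tcp_rot: [0.973, 0.232, 0.001, 0.002]
contact_force: [0.4, 0.3, 6.9]
opening: 0.204
time: 33.6
eef_pos: [0.4292, -0.3289, 0.1336]
tcp_rot: [0.973, 0.232, -0.0, -0.001]
contact_force: [0.2, -0.9, -1.2]
opening: 0.199
```

```bash
python3 -m jog '{"travel":[[8,36,0],[8,36,0],[6,38,0],[5,39,0],[5,39,0]],"dr":[[0,0,-2.2],[0,0,-2.3],[0,0,0],[0,0,0],[0,0,0]],"jaw":[255,255,255,255,255]}' 60
python3 -m jog '{"travel":[[5,39,0],[5,39,0],[5,39,0],[5,39,0],[2,39,0]],"dr":[[0,0,0],[0,0,0],[0,0,0],[0,0,0],[0,0,0]],"jaw":[255,255,255,255,255]}'
python3 -m jog '{"travel":[[0,39,0],[0,39,0],[0,39,0],[0,39,0],[0,39,0]],"dr":[[0,0,0],[0,0,0],[0,0,0],[0,0,0],[0,0,0]],"jaw":[255,255,255,255,255]}'
python3 -m jog '{"travel":[[0,39,0],[0,0,0],[0,0,0],[0,0,0]],"dr":[[0,0,0],[0,0,0],[0,0,0],[0,0,0]],"jaw":[255,255,255,255]}'
python3 -c "
from h import *
find('wrist','green',(0,0),rad=.01,save='w10.png')"
```

```text
time: 34.02
eef_pos: [0.4618, -0.14, 0.1333]
tcp_rot: [0.981, 0.193, 0.0, 0.0]
contact_force: [0.7, 0.4, -0.8]
opening: 0.198
time: 34.43
eef_pos: [0.4841, 0.0553, 0.1334]
tcp_rot: [0.981, 0.193, 0.001, 0.0]
contact_force: [0.4, -0.6, -0.8]
opening: 0.197
time: 34.85
eef_pos: [0.4834, 0.2504, 0.1332]
tcp_rot: [0.981, 0.193, 0.0, 0.0]
contact_force: [0.9, 0.2, -0.2]
opening: 0.2
time: 35.18
eef_pos: [0.4835, 0.2873, 0.1327]
tcp_rot: [0.981, 0.194, -0.0, 0.0]
contact_force: [-0.5, -0.4, -0.1]
opening: 0.198
t 35.1833 tcp [483.5 287.3 132.7] jaw ang -67.7 open 16.8 F [-0.5 -0.4 -0.1] j6 1.54
```

```bash
python3 -m jog '{"travel":[[0,0,-20],[0,0,-35],[0,0,-30],[0,0,-18],[0,0,-9]],"dr":[[0,0,0],[0,0,0],[0,0,0],[0,0,0],[0,0,0]],"jaw":[255,255,255,255,255]}'
python3 -m jog '{"travel":[[0,0,0],[0,0,0],[0,0,0],[0,0,0],[0,0,0]],"dr":[[0,0,0],[0,0,0],[0,0,0],[0,0,0],[0,0,0]],"jaw":[255,255,178,178,178]}'
python3 -m jog '{"travel":[[0,0,30],[0,0,40],[0,0,41],[-10,-35,20],[-10,-35,0]],"dr":[[0,0,0],[0,0,0],[0,0,0],[0,0,0],[0,0,0]],"jaw":[178,178,178,120,120]}'
python3 -m jog '{"travel":[[-10,-35,0],[-10,-35,0],[0,0,0],[0,0,0],[0,0,0]],"dr":[[0,0,0],[0,0,0],[0,0,0],[0,0,0],[0,0,0]],"jaw":[120,120,120,120,120]}'
python3 - <<'E'
from h import *
s,im=snap('top','top5.png'); print(get_state()['eef_pos'])
s,w=snap('wrist','w11.png')
a=cv2.resize(im[100:280,200:500,::-1],None,fx=2.6,fy=1.6*2.6/1.6)[:, :780]
cv2.imwrite('pics/top5c.png',a)
E
```

```text
time: 35.65
eef_pos: [0.4818, 0.2849, 0.0175]
tcp_rot: [0.981, 0.192, -0.003, 0.001]
contact_force: [-0.2, 0.0, -0.7]
opening: 0.197
time: 36.07
eef_pos: [0.4849, 0.2877, 0.0223]
tcp_rot: [0.981, 0.193, 0.001, -0.0]
contact_force: [-0.0, -0.1, 0.0]
opening: 0.301
time: 36.48
eef_pos: [0.4681, 0.2188, 0.1598]
tcp_rot: [0.981, 0.195, 0.007, -0.0]
contact_force: [1.3, -0.5, 0.6]
opening: 0.529
time: 36.9
eef_pos: [0.4443, 0.1476, 0.1526]
tcp_rot: [0.981, 0.193, 0.001, -0.0]
contact_force: [0.3, 0.0, -0.9]
opening: 0.525
[0.44439779 0.14799536 0.15246635]
```

View pics/top5c.png

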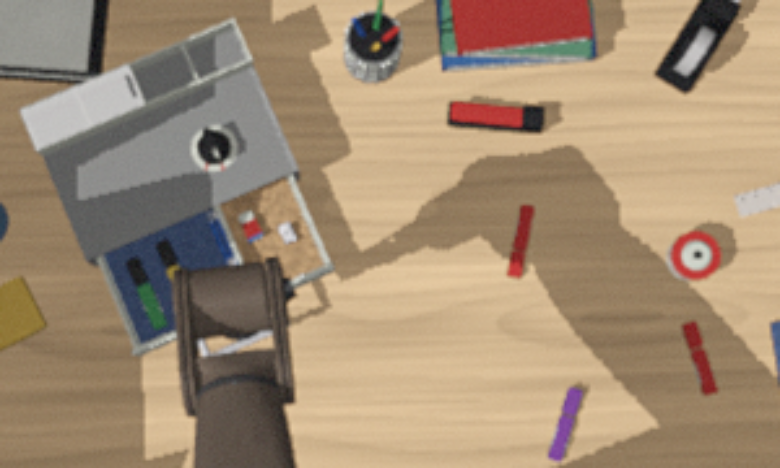

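```bash
python3 -m jog '{"travel":[[-10,1.4,0],[-10,1.4,0],[-9,1.4,0],[0,0,0],[0,0,0]],"dr":[[0,0,7],[0,0,7],[0,0,7],[0,0,7],[0,0,7]],"jaw":[145,145,145,145,145]}' 40
python3 -m jog '{"travel":[[0,0,0],[0,0,0],[0,0,0],[0,0,0],[0,0,0]],"dr":[[0,0,7],[0,0,7],[0,0,7],[0,0,7],[0,0,7]],"jaw":[145,145,145,145,145]}'
python3 -m jog '{"travel":[[0,0,0],[0,0,0],[0,0,0],[0,0,0],[0,0,0]],"dr":[[0,0,7],[0,0,7],[0,0,6],[0,0,0],[0,0,0]],"jaw":[145,145,145,145,145]}'
python3 - <<'E'
from h import *
im=read_camera('top'); h=cv2.cvtColor(im,cv2.COLOR_RGB2HSV); m=cv2.inRange(h,(5,170,120),(13,255,255))
N,l,st,ce=cv2.connectedComponentsWithStats(m); print([(c.round(),a) for c,a in zip(ce[1:],st[1:,4]) if a>5])
find('wrist','green',(0,0),rad=.01,save='w12.png'); s=get_state()
print(s['eef_pos'],w2pix('wrist',[[.415,.152,.058]],s))
E
```

```text
time: 37.42
eef_pos: [0.4146, 0.1528, 0.1518]
tcp_rot: [0.876, 0.483, -0.0, -0.0]
contact_force: [-0.3, 0.2, -0.1]
opening: 0.428
time: 37.83
eef_pos: [0.4151, 0.1527, 0.1518]
tcp_rot: [0.69, 0.724, -0.0, -0.0]
contact_force: [-0.3, -0.3, -0.5]
opening: 0.43
time: 38.25
eef_pos: [0.415, 0.1524, 0.1518]
tcp_rot: [0.558, 0.83, -0.0, -0.0]
contact_force: [-0.1, -0.2, -0.4]
opening: 0.435
[(array([125., 259.]), np.int32(256))]
t 38.3 tcp [415.  152.3 151.8] jaw ang 22.2 open 36.6 F [ 0.3  0.1 -0.1] j6 -0.27
[0.41495097 0.15212324 0.15178066] [[313.09884091 202.16000726]]
```

View pics/w12.png

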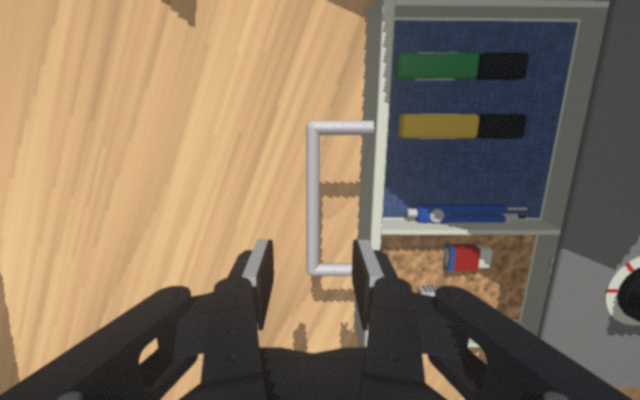

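```bash
python3 -m jog '{"travel":[[0,0,-30],[0,0,-30],[0,0,-30],[0,0,-18],[0,0,0]],"dr":[[0,0,0],[0,0,0],[0,0,0],[0,0,0],[0,0,0]],"jaw":[145,145,145,145,145]}' 40
python3 -m jog '{"travel":[[0,0,0],[0,0,0],[0,0,0],[0,0,0],[0,0,0]],"dr":[[0,0,0],[0,0,0],[0,0,0],[0,0,0],[0,0,0]],"jaw":[145,255,255,255,255]}' 50
python3 -m jog '{"travel":[[9.25,3.8,0],[9.25,3.8,0],[9.25,3.8,0],[9.25,3.8,0],[9.25,3.8,0]],"dr":[[0,0,0],[0,0,0],[0,0,0],[0,0,0],[0,0,0]],"jaw":[255,255,255,255,255]}'
python3 -m jog '{"travel":[[9.25,3.8,0],[9.25,3.8,0],[9.25,3.8,0],[9.25,3.8,0],[9.25,3.8,0]],"dr":[[0,0,0],[0,0,0],[0,0,0],[0,0,0],[0,0,0]],"jaw":[255,255,255,255,255]}'
```

```text
time: 38.77
eef_pos: [0.4112, 0.1512, 0.0397]
tcp_rot: [0.558, 0.83, -0.003, -0.004]
contact_force: [-0.5, -0.7, 0.5]
opening: 0.429
time: 39.18
eef_pos: [0.4165, 0.1519, 0.0457]
tcp_rot: [0.557, 0.83, 0.001, 0.001]
contact_force: [-0.4, -0.4, 4.0]
opening: 0.091
time: 39.6
eef_pos: [0.463, 0.1707, 0.0457]
tcp_rot: [0.557, 0.83, 0.001, 0.001]
contact_force: [-0.9, -0.7, 6.8]
opening: 0.094
time: 40.02
eef_pos: [0.5093, 0.1895, 0.0457]
tcp_rot: [0.557, 0.83, 0.001, 0.001]
contact_force: [-0.9, -1.8, 4.8]
opening: 0.096
```

```bash
python3 -m jog '{"travel":[[9.25,3.8,0],[9.25,3.8,0],[7.4,3,0],[3.7,1.5,0],[2.8,1.1,0]],"dr":[[0,0,0],[0,0,0],[0,0,0],[0,0,0],[0,0,0]],"jaw":[255,255,255,255,255]}' 60
python3 -m jog '{"travel":[[2.8,1.1,0],[1.9,0.8,0],[0,0,0],[0,0,0]],"dr":[[0,0,0],[0,0,0],[0,0,0],[0,0,0]],"jaw":[255,255,255,255]}'
python3 -c "
from h import *
s=get_state();d=s['eef_pos'][:2]-[.4165,.1519];print(s['eef_pos'].round(4),135-1000*(d@[.9252,.3795]),s['contact_force'])"
```

```text
time: 40.43
eef_pos: [0.5408, 0.2023, 0.0457]
tcp_rot: [0.557, 0.83, -0.0, 0.001]
contact_force: [-3.0, -3.2, 7.9]
opening: 0.085
time: 40.77
eef_pos: [0.5453, 0.2041, 0.0457]
tcp_rot: [0.557, 0.83, -0.0, 0.001]
contact_force: [-1.4, -3.1, 6.5]
opening: 0.09
[0.5453 0.2041 0.0457] -3.9912053119043094 [-1.42645611 -3.06203806  6.48302516]
```

```bash
python3 -m jog '{"travel":[[1.4,0.6,0],[0,0,0],[0,0,0]],"dr":[[0,0,0],[0,0,0],[0,0,0]],"jaw":[255,255,255]}' 60
python3 -m jog '{"travel":[[0,0,0],[0,0,0],[0,0,0],[0,0,0],[0,0,0]],"dr":[[0,0,0],[0,0,0],[0,0,0],[0,0,0],[0,0,0]],"jaw":[145,145,145,145,145]}' 40
python3 -m jog '{"travel":[[0,0,20],[0,0,35],[0,0,40],[0,0,40],[-20,-10,0]],"dr":[[0,0,0],[0,0,0],[0,0,0],[0,0,0],[0,0,0]],"jaw":[145,145,145,145,145]}'
python3 -m jog '{"travel":[[-20,-10,0],[-20,-10,0],[0,0,0],[0,0,0],[0,0,0]],"dr":[[0,0,0],[0,0,0],[0,0,0],[0,0,0],[0,0,0]],"jaw":[145,145,145,145,145]}'
python3 - <<'E'
from h import *
s,im=snap('wrist','w13.png'); print(s['eef_pos'],w2pix('wrist',[[.540,.2032,.058],[.5052,.1895,.058]],s).round())
E
```

```text
time: 41.02
eef_pos: [0.5466, 0.2046, 0.0458]
tcp_rot: [0.557, 0.83, -0.0, 0.001]
contact_force: [-2.2, -3.7, 6.3]
opening: 0.092
time: 41.43
eef_pos: [0.5459, 0.2054, 0.0437]
tcp_rot: [0.557, 0.83, 0.0, 0.0]
contact_force: [0.2, 0.0, 0.4]
opening: 0.432
time: 41.85
eef_pos: [0.5333, 0.1971, 0.1896]
tcp_rot: [0.557, 0.831, 0.007, 0.007]
contact_force: [0.9, -0.3, 1.8]
opening: 0.431
time: 42.27
eef_pos: [0.4865, 0.1755, 0.179]
tcp_rot: [0.557, 0.83, 0.0, 0.0]
contact_force: [0.2, -0.8, -0.1]
opening: 0.429
[0.48648335 0.17550388 0.17904124] [[386. 186.]
 [340. 186.]]
```

View pics/w13.png

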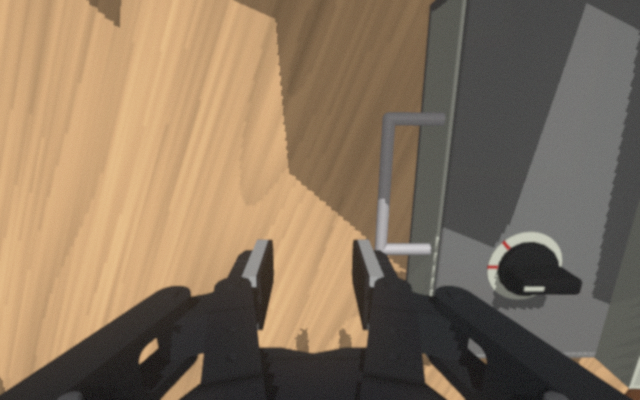

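```bash
python3 -m jog '{"travel":[[-20,-30,0],[-20,-30,0],[0,-30,10],[0,0,0],[0,0,0]],"dr":[[0,0,0],[0,0,0],[0,0,0],[0,0,0],[0,0,0]],"jaw":[145,145,145,145,145]}'
python3 -m jog '{"travel":[[0,-30,0],[0,-30,0],[0,-30,0],[0,0,0],[0,0,0]],"dr":[[0,0,0],[0,0,0],[0,0,0],[0,0,0],[0,0,0]],"jaw":[145,145,145,145,145]}'
python3 - <<'E'
from h import *
s,im=snap('top','top6.png')
cv2.imwrite('pics/top6c.png',cv2.resize(im[90:290,190:500,::-1],None,fx=2.58,fy=2.58,interpolation=cv2.INTER_CUBIC))
E
```

```text
time: 42.73
eef_pos: [0.4471, 0.0844, 0.1897]
tcp_rot: [0.558, 0.83, 0.001, 0.001]
contact_force: [0.2, 0.4, -0.6]
opening: 0.427
time: 43.15
eef_pos: [0.4466, -0.005, 0.1887]
tcp_rot: [0.558, 0.83, 0.0, -0.0]
contact_force: [0.4, 0.2, -0.5]
opening: 0.43
```

View pics/top6c.png

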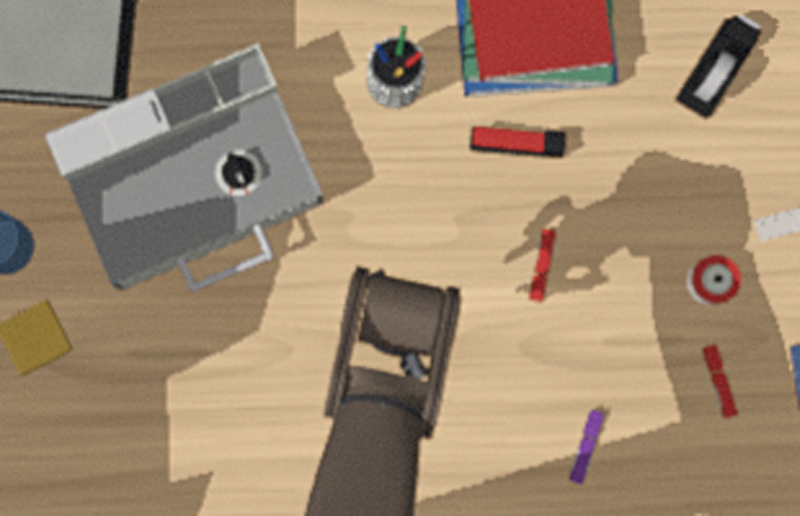

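```bash
python3 -c "
from plant import *
print(sign_off())"
```

```text
the job is handed in; nothing more can be done
None
```

The job is done and handed in after about 43 s of robot time: the stationery is in the drawer and the drawer is latched shut.

- **Opening:** I turned the catch knob clockwise to its stop, where the wrist torque rose to about 2 N m, and let it spring back. The drawer popped out and I pulled it to its hard stop by the handle.
- **Stowing:** Five of the six items were on the desk. The green and yellow markers and the compass went into the blue-lined compartment. The eraser and the sharpener went into the cork-lined one. No orange lead case could be seen in any picture.
- **Closing:** I pushed the drawer about 5 mm past flush, let go and moved clear.

**Last checks:** Before closing, the camera showed all five items lying flat in the right compartments. After closing, the handle sat where it was at the start, the drawer stayed shut against its ejector, and the knob was back at rest. The dispenser, stapler, pencil cup, note block, mug and the red and purple look-alikes were where they had been.

**What went wrong on the way:** The first grasp of the sharpener closed on nothing, because I moved from a pose that had not settled yet; the second attempt held. Setting the compass down briefly showed 17 N at the wrist.

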